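# Open the garnish chest for service and move the pan cover to the spare pan

### The job

Get the garnish chest ready for the drinks class: raise its clear lid, which has a handle at the front, until the gas struts carry it fully open and it stays up by itself with nothing touching it. Then lift the steel cover off the pan of limes in the chest and set it down, without dropping it, squarely on the empty spare pan on the counter, so that it sits flat and home on the rim. Leave the lid standing open and the spare pan about where it is, and do not disturb the other things on the counter.

Things in the scene. Friction and masses are not known exactly. Their poses are not given: they have to be found in the camera images.
- chest: Fixed steel chest 260 (x) x 340 (y) x 130 mm high; origin under its centre, -x side (front) to the robot. Its well holds two equal pans at y = +58 and -58 mm, flange tops 118 mm above the counter: one open with lemons, one (limes) closed by the loose cover; sides vary. Walls 35 mm front and back, 50 mm at the sides. A 15 mm gas strut at each outer side, y = +-181, x = -65 to 65 mm.
- lid (a joint): Lid angle, rad: 0 shut, 0.96 fully open (stop). Hinged at the chest's rear, it swings up and back. Lifting takes under 5 N at the handle. Let go below the balance angle (0.4 to 0.5) it falls shut; above it the damped struts carry it in 1 to 2 s to 0.96 and hold it. Open, it leans 35 deg from vertical over the pans, so a tool pointing straight down does not fit: tilt it, from the robot's side.
- lid_hinge (a point): Midpoint of the lid's hinge axis (fixed), at x = 125, z = 132 mm in the chest's frame; axes as the chest's, the hinge axis is y. The lid is a hood 260 x 335 x 44 mm (0.85 kg), hollow below, steel sides and a clear top; when open its free edge is above the middle of the pans, 345 mm above the counter.
- lid_handle (a point): Centre of the lid's handle: round steel bar 12 mm thick, 160 mm long along y, 42 mm in front of the lid's front face, a post at each end. Lid shut: 300 mm in front of (-x) and 22 mm above the hinge, 154 mm above the counter. Moves and turns with the lid.
- garnish_rim (a point): Centre of the rim (flange top) of the pan of limes hanging in the chest, 118 mm above the counter; x along the pan's long side. Fixed. The pan is of the same make as the spare pan.
- cover_center (a point): Centre of the loose steel cover (0.15-0.3 kg), at the start on the pan of limes. Plate 170 (x) x 102 (y) x 4 mm, below it a 142 x 72 x 4 mm locating step; on top a bow handle along x: flat bar 74 (x) x 9 (y) x 14 (z) mm, its centre 14 mm above this point, 20 mm free under it. Plate's underside 17 mm, step's 21 mm below this point. Same after half a turn about z.
- spare_rim (a point): Centre of the rim (flange top) of the empty steel pan, loose on the counter left of the chest, 65 mm above the counter. 176 (x) x 106 (y) mm over its 13 mm flange, mouth 150 x 80 mm, 0.45 kg; same after half a turn. With the cover home, its step is in the mouth (4 mm play each side) and cover_center is 17 mm above this point.
- phone: Black mobile phone lying flat, 150 x 74 x 9 mm, origin at the centre of its underside. Bystander.
- jigger: Steel double-cone measure, 45 mm across, 82 mm high, origin under its centre. Bystander.
- can: Yellow drinks can, 66 mm across, 122 mm high, origin under its centre. Bystander.
- carafe: Glass carafe with black collar and handle, 128 mm across, 135 mm high, handle to its +y (out to 94 mm), origin under its centre. Bystander.
- highball: Tall empty glass, 66 mm across, 145 mm high, origin under its centre. Bystander.
- bar_spoon: Steel bar spoon lying on the counter, 285 mm long along its x, origin near its middle. Bystander.
- shaker: Steel cocktail shaker, 90 mm across, 192 mm high, origin under its centre. Bystander.
Mind the look-alikes: they are no part of the job. What is shaped like the part that bears spare_rim but purple is not meant.

How it is judged:
By the outcome, as a careful person would: the job done as asked, in the order asked, and still so for the second after the job is handed in, with the robot touching nothing.
It also fails if it takes over 64 s, if anything falls off the work surface, if the arm or the gripper's body presses on something with over 40 N, if the wrist force passes 120 N, or if a joint passes its speed limit or range.

### The arm

A 6-joint arm with a two-finger parallel gripper is mounted at the origin on the work surface. World frame = base frame: x ahead of the robot, y to its left, z up, the work surface at z = 0. Lengths are in m, angles in rad, forces in N, time in s.
With the tool pointing down it reaches from about 0.3 to 0.875 m from the base axis. Payload 6.4 kg.
Tool frame: the origin (TCP) lies midway between the tips of the shut fingers; the grasp point (between the pads) lies 19 mm behind it (pinch_z is the z of the grasp point in the tool frame, in m); z points along the fingers, y is the direction in which the jaws open and shut (so a half turn about z gives the same grasp; the last joint's range is limited). The gripper opens to 85 mm and grips with 20 to 120 N. Pads are 22 mm wide; open, the fingers measure 114 mm over their backs; the gripper's body (76 mm by 85 mm) begins 54 mm behind the grasp point. The pads swing forward as they close: fully open they stand 13 mm farther back than shut.
Start: joints at [1.016, 0.181, 1.607, -0, 1.354, -0.206], TCP at [0.197, 0.54, 0.231] pointing down, gripper open.
Joint ranges: [-2.99, 2.99], [-0.89, 2.07], [0.3, 2.58], [-1.14, 4.28], [0, 2.63], [-3.12, 3.12]. Speed limits (rad/s): [2.57, 2.57, 3.01, 3.14, 3.14, 3.14].

### API

Orientations are given as a unit quaternion [w, x, y, z].
In Python, from bench import * gives the robot as it stands.
- The arm moves only by the tool arm_command, never from a script. Its argument "motion" is text: rows parted by semicolons, each of 7 numbers parted by spaces: the shift along the tool's x, y, z in units of 0.2 m (1.0 is 0.2 m), then the turn, a rotation vector about the tool's x, y, z in units of 60 degrees (1.0 is 60 degrees), then the opening, from 0 (shut) to 1 (fully open). In form: tx ty tz ax ay az grip; .... A call has 1 to 10 rows; each row shifts and turns the pose as measured when the row begins, along the tool's axes as they then stand; what a row does not reach is not made up. A row lasts 1/12 s, in which the tool goes at most 41.7 mm and 7.16 degrees, less where a joint would pass 70% of its speed; a pose out of reach is approached as far as the arm can. A call with a number of a shift or a turn outside -1 to 1 is refused whole. A call with a gripper value outside its range is refused whole. The fingers move at their own pace and stop on an object; the grip force is fixed at half the most. Time passes only in rows, so rows that do not move let the fingers close. It gives the time, the measured TCP pose, the force and the opening at its end, in the units of the state.
- get_obs(): the state, without advancing time (a new reading comes with each control period).
- camera(name): name is "side" or "top" or "wrist"; returns a dict with "img" (480x640x3 uint8, red, green, blue), "intrinsics" (3x3 intrinsics, pixels), "pose" (4x4, takes a point from camera to world coordinates); the wrist camera has in their place "mount" (4x4, takes a point from camera to tool coordinates, whose origin is the TCP and whose axes are the flange's). Camera axes: x right, y down, z forward; pixel columns grow to the right and rows downward; lengths in m; the calibration is good to about 2 mm. The wrist camera is an equidistant fisheye: a pixel r from the principal point sees the ray r / f radians off the axis. A picture is of the moment at which its call begins: read the wrist's pose just before it. There is no depth.
- hand_in(): hands the job in, once; it reports no verdict.
Trained networks look in the newest picture that a camera, given by its name, has taken for a name from the list of things; names that differ only in an ending like _2 or _b are one class to them, and where a whole thing is asked for, a point or a joint stands for the part that bears it (a point fixed in the world has none). Each returns a list of dicts, best first, with "conf" (0 to 1); they miss things now and then, are a little off and sometimes report something else, mostly with a low value. They report only what shows in the picture. A call takes as long as a camera call. They do not tell look-alikes from the thing itself.
- search_frame(camera, target): "box" ([left, top, right, bottom] in pixels, round what is visible of it).
The state is a dict: "time_s": time; "q": joint angles; "dq": joint speeds; "joint_efforts": joint torques, N m; "eef_pos": TCP position; "eef_rot": TCP orientation; "wrist_force": force on the tool from outside, world axes, zero at the start; "torque": the same for the moment, N m; "opening": opening from 0.0 (shut) to 1.0 (fully open).
Only numpy, scipy, OpenCV 4.12 (cv2) and the standard library are available. Lean on these libraries where they do the work, as an engineer would, in place of code of your own. Each camera call takes 0.05 s, during which the arm holds its last target.

## Working session

There is one attempt and no reset: what is moved stays moved. The work goes in short steps, Python scripts to look and compute and a tool call to move; the robot and the scene stay as the last step left them, time stands still between calls to the robot, and variables do not carry over. Pictures are saved under pics/ and viewed, and the job is handed in when it is done.

Besides the shell and the picture viewer there is one more tool, called after "Request:" as name(argument=value, ...), one argument or row to a line, values as JSON. arm_command: Moves the arm, as the interface text tells. Shifts and turns lie within -1 to 1; 1 stands for 0.2 m of shift or 60 degrees of turn. Its arguments: {"type":"object","properties":{"motion":{"type":"string"}},"required":["motion"]}

```bash
ls; mkdir -p pics
python3 - <<'E'
from bench import *
import cv2,numpy as np
o=get_obs(); print({k:np.round(v,3).tolist() for k,v in o.items()})
for c in ["side","top","wrist"]:
    d=camera(c); cv2.imwrite(f"pics/{c}0.png",d["img"][:,:,::-1]); print(c,np.round(d["intrinsics"],2).tolist(),np.round(d.get("pose",d.get("mount")),4).tolist())
    for t in ["chest","lid","lid_handle","cover_center","spare_rim","garnish_rim","phone","jigger","can","carafe","highball","bar_spoon","shaker"]:
        try: print(t,[(np.round(r["box"]).astype(int).tolist(),round(r["conf"],2)) for r in search_frame(c,t)][:3])
        except Exception as e: print(t,e)
E
```

```text
pics
{'time_s': 0.0, 'q': [1.016, 0.182, 1.608, -0.0, 1.354, -0.206], 'dq': [0.0, -0.001, -0.001, -0.001, 0.001, -0.0], 'joint_efforts': [0.0, -44.486, -35.134, -0.0, 0.009, -0.0], 'eef_pos': [0.196, 0.54, 0.23], 'eef_rot': [-0.0, 0.174, 0.985, -0.001], 'wrist_force': [0.995, 0.155, 0.499], 'torque': [-0.011, 0.015, 0.035], 'opening': 1.002}
side [[434.49, 0.0, 314.21], [0.0, 434.49, 238.92], [0.0, 0.0, 1.0]] [[0.6764, -0.5012, 0.5397, -0.0362], [-0.7364, -0.4727, 0.484, -0.5366], [0.0126, -0.7248, -0.6888, 0.8505], [0.0, 0.0, 0.0, 1.0]]
chest [([274, 166, 452, 333], 0.73), ([186, 181, 252, 237], 0.44)]
lid [([274, 166, 450, 297], 0.86)]
lid_handle [([275, 168, 451, 296], 0.62)]
cover_center [([296, 161, 320, 192], 0.35)]
spare_rim [([186, 180, 253, 232], 0.7)]
garnish_rim []
phone [([178, 140, 220, 191], 0.39)]
jigger [([230, 254, 254, 286], 0.62)]
can [([295, 162, 320, 191], 0.93)]
carafe [([178, 140, 224, 187], 0.77), ([278, 171, 453, 334], 0.44)]
highball [([259, 146, 286, 198], 0.69)]
bar_spoon [([345, 421, 484, 447], 0.68)]
shaker [([477, 319, 536, 392], 0.79)]
top [[592.69, 0.
[... 530 characters left out ...]
295, 159, 419, 276], 0.71), ([293, 288, 303, 299], 0.56)]
can [([245, 159, 270, 184], 0.88)]
carafe [([126, 214, 178, 256], 0.78)]
highball [([210, 175, 241, 207], 0.79)]
bar_spoon [([444, 262, 500, 329], 0.81), ([121, 214, 177, 252], 0.53)]
shaker []
wrist [[371.65, 0.0, 320.67], [0.0, 371.65, 240.77], [0.0, 0.0, 1.0]] [[-0.0005, -0.9594, -0.2821, 0.0712], [1.0, -0.0002, -0.0009, 0.0006], [0.0008, -0.2821, 0.9594, -0.142], [0.0, 0.0, 0.0, 1.0]]
chest [([108, 471, 139, 480], 0.67)]
lid []
lid_handle []
cover_center []
spare_rim [([0, 401, 35, 441], 0.66)]
garnish_rim []
phone [([0, 399, 39, 439], 0.96)]
jigger []
can []
carafe [([103, 471, 135, 480], 0.38)]
highball []
bar_spoon []
shaker []
```

View pics/top0.png

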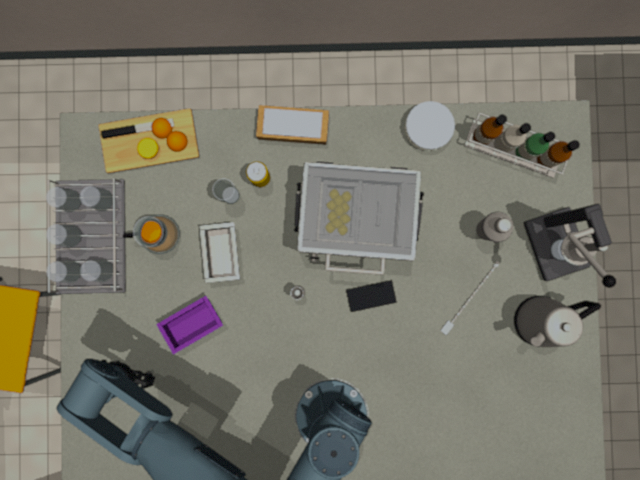

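View pics/side0.png

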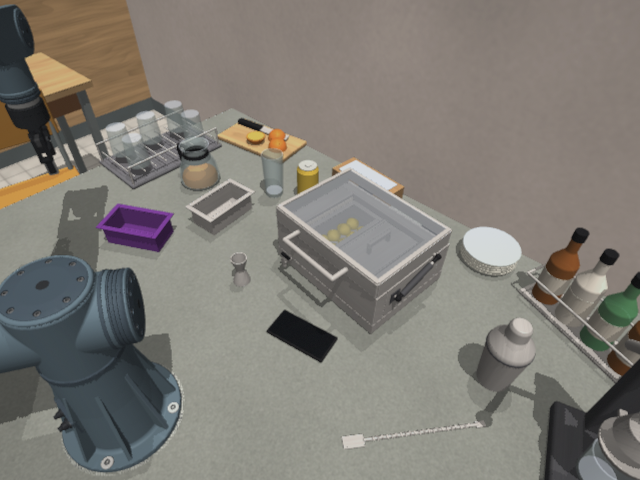

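View pics/wrist0.png

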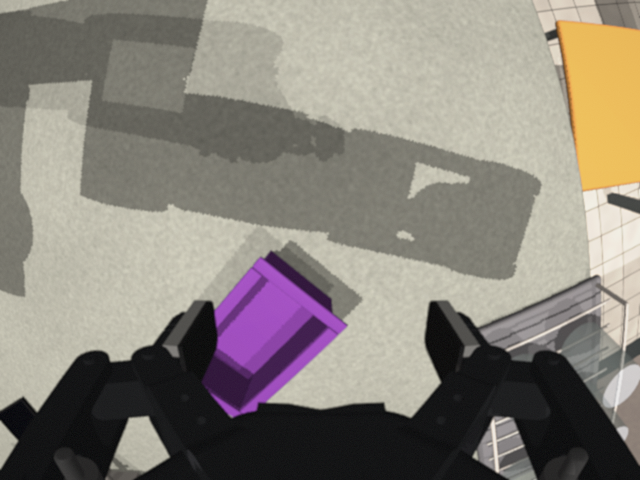

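The top view shows the chest at about (360,212) and the lid handle at (330–382, 262–272). The lemons are in the left pan and the covered limes in the right one at about (378,210). The grey spare pan is at (220,252), and the purple look-alike is at (190,323). I'll zoom in to measure.

Run:
```python
import cv2
t=cv2.imread("pics/top0.png")
cv2.imwrite("pics/tz1.png",cv2.resize(t[150:300,280:440],None,fx=5,fy=4*1.25/1.25,interpolation=cv2.INTER_CUBIC)) 
cv2.imwrite("pics/tz1.png",cv2.resize(t[155:285,285:435],None,fx=5,fy=5,interpolation=cv2.INTER_CUBIC)[:600])
cv2.imwrite("pics/tz2.png",cv2.resize(t[210:310,180:310],None,fx=6,fy=6,interpolation=cv2.INTER_CUBIC))
s=cv2.imread("pics/side0.png")
cv2.imwrite("pics/sz1.png",cv2.resize(s[155:335,265:465],None,fx=4,fy=4,interpolation=cv2.INTER_CUBIC)[:600])
```

```text
(no output)
```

View pics/tz1.png

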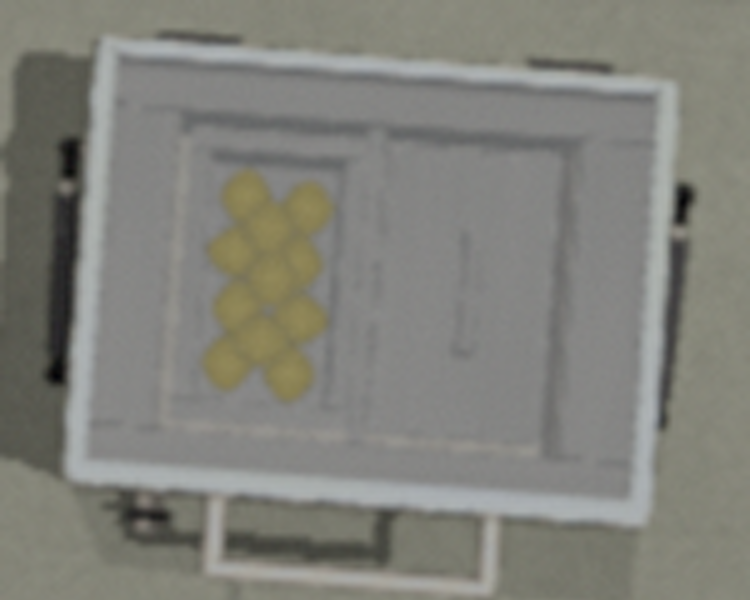

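View pics/tz2.png

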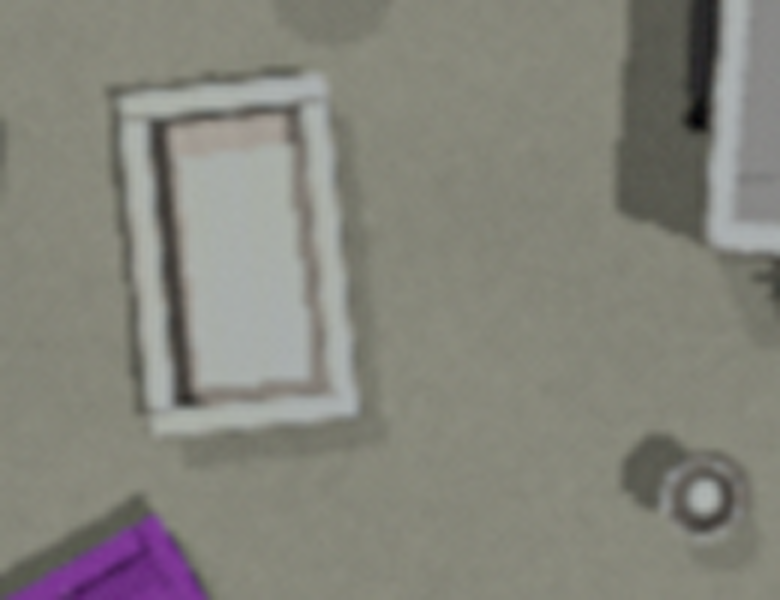

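View pics/sz1.png

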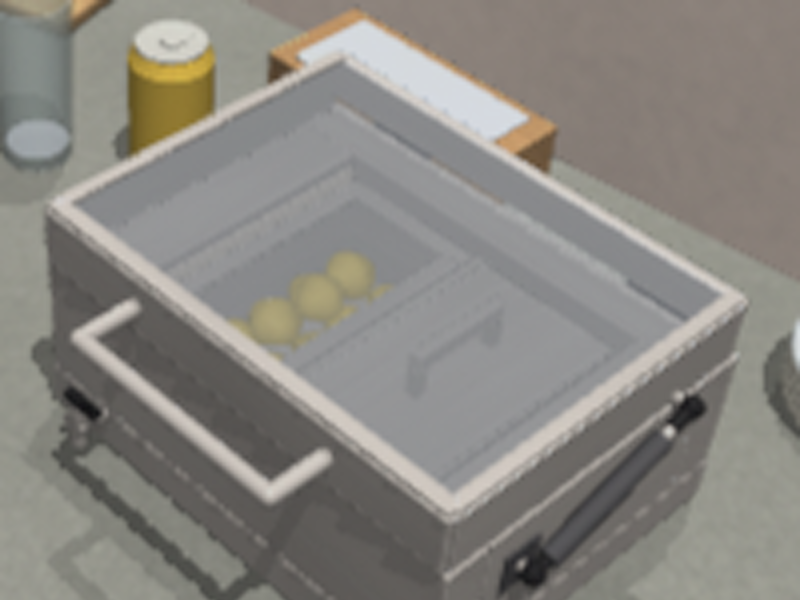

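```bash
cat > h.py <<'E'
import numpy as np,cv2
K={'side':np.array([[434.49,0,314.21],[0,434.49,238.92],[0,0,1]]),'top':np.array([[592.69,0,320.96],[0,592.69,245.79],[0,0,1]])}
from bench import camera
def P(c):
    import os
    f=f'pose_{c}.npy'
    if not os.path.exists(f): np.save(f,camera(c)['pose'])
    return np.load(f)
def ray(c,uv,z):
    T=P(c); d=T[:3,:3]@np.linalg.solve(K[c],[uv[0],uv[1],1]); o=T[:3,3]
    return o+d*(z-o[2])/d[2]
def proj(c,X):
    T=P(c); p=T[:3,:3].T@(np.array(X)-T[:3,3]); q=K[c]@p; return q[:2]/q[2]
E
python3 - <<'E'
from h import *
f=lambda p,z:ray('top',(p[0]/5+285,p[1]/5+155),z)
C=[f(p,.175) for p in [(105,40),(675,82),(645,522),(68,478)]]
print("lid corners",np.round(C,4)); c=np.mean(C,0); print("c",c)
d=[C[0]-C[3],C[1]-C[2],C[0]-C[1],C[3]-C[2]]
print([ (round(np.linalg.norm(v),4), round(np.degrees(np.arctan2(v[1],v[0])),2)) for v in d])
print("handle",f((211,570),.154),f((488,590),.154))
g=lambda p,z:ray('top',(p[0]/6+180,p[1]/6+210),z)
S=[g(p,.065) for p in [(116,92),(326,75),(357,413),(152,436)]]
print("spare",np.round(S,4),np.mean(S,0))
d=[S[0]-S[3],S[1]-S[2],S[0]-S[1],S[3]-S[2]]
print([ (round(np.linalg.norm(v),4), round(np.degrees(np.arctan2(v[1],v[0])),2)) for v in d])
print("jig",g((703,497),.082))
# side checks
s=lambda p,z:ray('side',(p[0]/4+265,p[1]/4+155),z)
print("side handle",s((78,338),.154),s((270,493),.154))
print("side lid",s((342,58),.175),s((745,298),.175),s((447,510),.175),s((52,207),.175))
print("cover handle side",s((415,352),.132),s((500,300),.132))
print("cover handle top",f((466,233),.13),f((462,353),.13))
for p in [(186,190),(205,168),(208,162)]: pass
E
```

```text
lid corners [[ 0.765   0.0538  0.175 ]
 [ 0.732  -0.2749  0.175 ]
 [ 0.4783 -0.2494  0.175 ]
 [ 0.512   0.0813  0.175 ]]
c [ 0.6218244  -0.09731154  0.175     ]
[(np.float64(0.2544), np.float64(-6.2)), (np.float64(0.255), np.float64(-5.74)), (np.float64(0.3304), np.float64(84.27)), (np.float64(0.3325), np.float64(84.17))]
handle [4.57160938e-01 3.01811144e-04 1.54000000e-01] [ 0.44144261 -0.16027202  0.154     ]
spare [[0.6012 0.3881 0.065 ]
 [0.6072 0.2806 0.065 ]
 [0.4342 0.2682 0.065 ]
 [0.4252 0.3728 0.065 ]] [0.51695098 0.32743301 0.065     ]
[(np.float64(0.1767), np.float64(4.99)), (np.float64(0.1734), np.float64(4.11)), (np.float64(0.1077), np.float64(93.17)), (np.float64(0.105), np.float64(94.93))]
jig [0.38770418 0.09232456 0.082     ]
side handle [0.46079003 0.0016373  0.154     ] [ 0.44682986 -0.1576307   0.154     ]
side lid [0.76253677 0.05155454 0.175     ] [ 0.73500088 -0.27214577  0.175     ] [ 0.48557462 -0.24266496  0.175     ] [0.5164229  0.07961069 0.175     ]
cover handle side [ 0.60557515 -0.13585296  0.132     ] [ 0.67830579 -0.14594528  0.132     ]
cover handle top [ 0.6526755  -0.15600585  0.13      ] [ 0.58155391 -0.15153524  0.13      ]
```

Request:
arm_command(
  motion="-0.1 -0.16 -0.05 0 0 0 0;-0.1 -0.16 -0.05 0 0 0 0;-0.1 -0.16 -0.05 0 0 0 0;-0.1 -0.16 -0.05 0 0 0 0;-0.1 -0.16 -0.05 0 0 0 0;-0.1 -0.16 -0.05 0 0 0 0;-0.1 -0.16 -0.05 0 0 0 0;-0.1 -0.16 -0.05 0 0 0 0;-0.1 -0.16 -0.05 0 0 0 0;-0.1 -0.16 -0.05 0 0 0 0",
)

```text
time_s: 3.03
eef_pos: [0.2741, 0.1618, 0.3303]
eef_rot: [-0.001, 0.166, 0.986, -0.003]
wrist_force: [1.8, -0.1, 0.2]
opening: -0.0
```

Run:
```python
from bench import *
import numpy as np
o=get_obs(); print({k:np.round(v,4).tolist() for k,v in o.items()})
```

```text
{'time_s': 3.0333, 'q': [0.1605, -0.5321, 2.0184, -0.0058, 1.6586, -1.0764], 'dq': [-1.5427, -0.5593, 0.0737, -0.012, 0.4516, -1.544], 'joint_efforts': [8.9967, -9.5937, -36.6843, 0.1511, -0.1072, 2.1811], 'eef_pos': [0.2741, 0.1618, 0.3303], 'eef_rot': [-0.0007, 0.1664, 0.9861, -0.0033], 'wrist_force': [1.8187, -0.0865, 0.1734], 'torque': [0.0105, -0.0727, 0.0377], 'opening': -0.0001}
```

Request:
arm_command(
  motion="-0.12 -0.15 0 0 0 -0.04 0;-0.12 -0.15 0 0 0 -0.04 0;-0.12 -0.15 0 0 0 -0.04 0;-0.12 -0.15 0 0 0 -0.04 0;-0.12 -0.15 0 0 -0.05 -0.04 0;-0.1 -0.1 0 0 -0.1 -0.02 0;0 0 0 0 -0.1 0 0;0 0 0 0 -0.1 0 0;0 0 0 0 -0.1 0 0;0 0 0 0 -0.1 0 0",
)

```text
time_s: 3.87
eef_pos: [0.3903, -0.0568, 0.3412]
eef_rot: [0.294, 0.046, 0.954, -0.023]
wrist_force: [12.3, 16.2, 18.7]
opening: -0.004
```

```bash
cat > st.py <<'E'
from bench import *
import numpy as np
from scipy.spatial.transform import Rotation as Ro
def st():
    o=get_obs(); w=o['eef_rot']; R=Ro.from_quat([w[1],w[2],w[3],w[0]]).as_matrix()
    return np.array(o['eef_pos']),R,o
def toward(p_t,head_deg=None,beta_deg=None):
    p,R,o=st()
    print("t",round(o['time_s'],2),"q",np.round(o['q'],2),"p",np.round(p,4),"z_t heading",round(np.degrees(np.arctan2(R[1,2],R[0,2])),2),"beta",round(np.degrees(np.arcsin(-R[2,2])),2),"y_t",np.round(R[:,1],3),"F",np.round(o['wrist_force'],2),"op",round(o['opening'],3))
    if p_t is not None: print(" shift units",np.round(R.T@(np.array(p_t)-p)/.2,3), "mm",np.round((np.array(p_t)-p)*1e3,1))
    if head_deg is not None:
        h=np.radians(head_deg);b=np.radians(beta_deg)
        ey=np.array([-np.sin(h),np.cos(h),0]);ex=np.array([np.cos(h),np.sin(h),0])
        z=np.cos(b)*ex-np.sin(b)*np.array([0,0,1]);Rt=np.stack([np.cross(ey,z),ey,z],1)
        print(" turn units",np.round(Ro.from_matrix(R.T@Rt).as_rotvec()/np.radians(60),3))
E
python3 -c "
from st import *
toward([.40,-.073,.185],-5.7,45)"
```

```text
t 3.87 q [-0.74 -0.9   2.27  0.35  1.28 -2.23] p [ 0.3903 -0.0568  0.3412] z_t heading -7.14 beta 55.67 y_t [ 0.101  0.995 -0.016] F [12.25 16.21 18.69] op -0.004
 shift units [ 0.394 -0.063  0.678] mm [   9.7  -16.2 -156.2]
 turn units [-0.013 -0.178  0.009]
```

```bash
cat > kin.py <<'E'
import numpy as np
from scipy.spatial.transform import Rotation as Ro
from scipy.optimize import least_squares
PR=dict(L1=.402,L2=.502,lat=.1165,d=.24,h=.183)
def rz(a): return Ro.from_euler('z',a).as_matrix()
def ry(a): return Ro.from_euler('y',a).as_matrix()
def fk(q,p=PR,s4=1):
    A=rz(q[0])
    x=p['L1']*np.sin(q[1])+p['L2']*np.sin(q[1]+q[2]); z=p['h']+p['L1']*np.cos(q[1])+p['L2']*np.cos(q[1]+q[2])
    R=A@ry(q[1]+q[2])@rz(s4*q[3])@ry(q[4])@rz(q[5]+np.pi/2)
    return A@np.array([x,p['lat'],z])+R[:,2]*p['d'],R
E
python3 - <<'E'
from st import *; from kin import *
p,R,o=st(); print(o['q'],o['dq'],o['wrist_force'])
for d in (.2,.22,.24,.26,.28):
    P2=dict(PR,d=d,h=d-.057); a,b=fk(o['q'],P2); print(d,a-p)
    
print(np.round(b,3)); print(np.round(R,3)); print(np.round(fk(o['q'],PR,-1)[1],3))
E
```

```text
[-0.7423522  -0.89504447  2.26844525  0.3481397   1.27781589 -2.23436855] [-0.61834593 -0.02941457  0.51771682  1.03748061 -0.90181307 -0.70912671] [12.2511978  16.20627007 18.69240315]
0.2 [-0.06798298  0.00790338 -0.01346236]
0.22 [-0.05679224  0.00650159 -0.00997909]
0.24 [-0.0456015   0.00509981 -0.00649582]
0.26 [-0.03441077  0.00369802 -0.00301256]
0.28 [-0.02322003  0.00229624  0.00047071]
[[-0.823  0.101  0.56 ]
 [ 0.074  0.995 -0.07 ]
 [-0.564 -0.016 -0.826]]
[[-0.823  0.101  0.56 ]
 [ 0.074  0.995 -0.07 ]
 [-0.564 -0.016 -0.826]]
[[-0.988  0.097  0.118]
 [ 0.016  0.834 -0.551]
 [-0.152 -0.543 -0.826]]
```

```bash
python3 - <<'E'
from st import *; from kin import *
p,R,o=st()
S=[([1.0163,.1817,1.6078,0,1.354,-.206],[.1965,.54,.2302]),([0.1605,-0.5321,2.0184,-0.0058,1.6586,-1.0764],[0.2741,0.1618,0.3303]),(o['q'],p)]
def P(v): return dict(L1=v[0],L2=v[1],lat=v[2],d=v[3],h=v[4])
f=lambda v: np.concatenate([fk(q,P(v))[0]-x for q,x in S])
r=least_squares(f,[.402,.502,.1165,.3,.243]); print(np.round(r.x,4),np.round(r.fun,4))
import json; json.dump(P(list(map(float,r.x))),open('pr.json','w'))
E
cat >> kin.py <<'E'
import json,os
if os.path.exists('pr.json'): PR=json.load(open('pr.json'))
LO=np.array([-2.99,-.89,.3,-1.14,0,-3.12]);HI=np.array([2.99,2.07,2.58,4.28,2.63,3.12])
def pose(h,b):
    h=np.radians(h);b=np.radians(b)
    ey=np.array([-np.sin(h),np.cos(h),0]);ex=np.array([np.cos(h),np.sin(h),0])
    z=np.cos(b)*ex-np.sin(b)*np.array([0,0,1]);return np.stack([np.cross(ey,z),ey,z],1)
def ik(p,h,b,q0=[-.6,-.4,2.2,.35,.9,-2.2]):
    Rt=pose(h,b)
    def f(q):
        a,R=fk(q,PR); return np.concatenate([(a-p)*5,Ro.from_matrix(R.T@Rt).as_rotvec()])
    r=least_squares(f,np.clip(q0,LO+.01,HI-.01),bounds=(LO,HI)); return r.x,np.abs(r.fun).max()
E
python3 - <<'E'
from kin import *
ex=np.array([.995,-.0993,0]);bar=np.array([.4505,-.0785,.154])
for hd in (-5.7,-20,-30):
  for b in (30,45,55):
    z=pose(hd,b)[:,2];x=pose(hd,b)[:,0]
    for nm,P in (('pre',bar-.05*z+.025*x),('hook',bar+.022*z+.021*x),('up',bar+.065*ex+[0,0,.166]+.022*z+.017*x)):
        q,e=ik(P,hd,b); print(hd,b,nm,np.round(P,3),np.round(q,2),round(e,4))
for b in (45,50,60):
    print('cov',b,*[np.round(v,3) for v in ik([.6182,-.154,.142],-5.7,b)]); print('spare',b,*[np.round(v,3) for v in ik([.517,.327,.09],4.5,b,[.4,-.2,2.1,-.3,.8,-1])])
    print('spareup',b,*[np.round(v,3) for v in ik([.517,.327,.2],4.5,b,[.4,-.2,2.1,-.3,.8,-1])]);
    print('mid',b,*[np.round(v,3) for v in ik([.517,.05,.3],0,b,[.4,-.2,2.1,-.3,.8,-1])]);
E
```

```text
[0.4027 0.5028 0.1178 0.3172 0.2571] [-0.0002  0.0007 -0.0034 -0.0007 -0.0001 -0.001  -0.0013  0.0004  0.0044]
-5.7 30 pre [ 0.395 -0.073  0.157] [-0.93 -0.75  2.58  0.7   0.99 -2.75] 0.339
-5.7 30 hook [ 0.459 -0.079  0.125] [-0.77 -0.46  2.58  1.    0.64 -2.99] 0.2436
-5.7 30 up [ 0.526 -0.086  0.294] [-0.7  -0.7   2.5   0.98  0.63 -2.78] 0.0
-5.7 45 pre [ 0.398 -0.073  0.172] [-0.82 -0.82  2.58  0.53  0.95 -2.51] 0.1444
-5.7 45 hook [ 0.451 -0.079  0.124] [-0.7  -0.53  2.58  0.69  0.62 -2.65] 0.0958
-5.7 45 up [ 0.519 -0.085  0.292] [-0.61 -0.57  2.3   0.52  0.77 -2.34] 0.0
-5.7 55 pre [ 0.402 -0.074  0.181] [-0.79 -0.84  2.58  0.46  0.96 -2.44] 0.0029
-5.7 55 hook [ 0.446 -0.078  0.124] [-0.67 -0.54  2.56  0.53  0.66 -2.49] 0.0
-5.7 55 up [ 0.514 -0.085  0.292] [-0.55 -0.46  2.16  0.32  0.91 -2.15] 0.0
-20 30 pre [ 0.398 -0.059  0.157] [-0.15 -0.63  2.58 -0.66  0.55 -0.81] 0.2587
-20 30 hook [ 0.459 -0.081  0.125] [-0.28 -0.4   2.58 -1.06  0.21 -0.46] 0.187
-20 30 up [ 0.525 -0.089  0.294] [-0.44 -0.66  2.48  0.27  0.29 -1.87] 0.0
-20 45 pre [ 0.401 -0.06   0.172] [-0.43 -0.79  2
[... 1088 characters left out ...]
.16  0.83 -1.29] 0.0
cov 45 [-0.609 -0.022  2.216  1.015  0.418 -2.921] 0.0
spare 45 [ 0.522  0.099  2.2   -1.14   0.326 -0.118] 0.033
spareup 45 [ 0.532 -0.088  2.142 -0.753  0.47  -0.542] 0.0
mid 45 [-0.239 -0.596  2.298  0.267  0.686 -1.95 ] 0.0
cov 50 [-0.585 -0.003  2.151  0.736  0.463 -2.636] 0.0
spare 50 [ 0.511  0.104  2.169 -0.913  0.348 -0.348] 0.0
spareup 50 [ 0.511 -0.071  2.085 -0.548  0.544 -0.749] 0.0
mid 50 [-0.222 -0.533  2.225  0.204  0.774 -1.889] 0.0
cov 60 [-0.539  0.063  2.01   0.375  0.62  -2.268] 0.0
spare 60 [ 0.47   0.131  2.058 -0.411  0.498 -0.861] 0.0
spareup 60 [ 0.47  -0.013  1.96  -0.292  0.725 -1.006] 0.0
mid 60 [-0.193 -0.403  2.079  0.118  0.953 -1.807] 0.0
```

```bash
cat > plan.py <<'E'
from kin import *
ex=np.array([.995,-.0993,0]);bar0=np.array([.4515,-.0785,.154])
def bar(th):
    ph=th+.0732; hg=bar0+.3*ex; hg[2]=.132
    return hg-.3008*np.cos(ph)*ex+np.array([0,0,.3008*np.sin(ph)])
def tcp(th,hd,b,a=.024,c=.019):
    R=pose(hd,b); return bar(th)+a*R[:,2]+c*R[:,0]
E
python3 - <<'E'
from plan import *
hd=-25
for P,b in ((tcp(0,hd,58,-.05,.03)+[0,0,.06],58),(tcp(0,hd,58,-.045,.03),58),(tcp(0,hd,58,.024,.027),58),(tcp(.2,hd,55),55),(tcp(.4,hd,50),50),(tcp(.65,hd,45),45)):
    q,e=ik(P,hd,b); print(np.round(P,3),np.round(q,2),round(e,4))
from st import *
toward(tcp(0,hd,58,-.05,.03)+[0,0,.06],hd,58)
E
```

```text
[ 0.404 -0.057  0.241] [-0.43 -0.76  2.41 -0.01  0.93 -1.56] 0.0
[ 0.407 -0.058  0.176] [-0.43 -0.71  2.52 -0.01  0.78 -1.56] 0.0
[ 0.442 -0.074  0.119] [-0.43 -0.47  2.51 -0.01  0.54 -1.56] 0.0
[ 0.46  -0.079  0.183] [-0.42 -0.54  2.43 -0.02  0.63 -1.54] 0.0
[ 0.484 -0.082  0.238] [-0.39 -0.56  2.36 -0.05  0.64 -1.5 ] 0.0
[ 0.529 -0.087  0.301] [-0.35 -0.5   2.24 -0.11  0.62 -1.42] 0.0
t 3.87 q [-0.74 -0.9   2.27  0.35  1.28 -2.23] p [ 0.3903 -0.0568  0.3412] z_t heading -7.14 beta 55.67 y_t [ 0.101  0.995 -0.016] F [12.25 16.21 18.69] op -0.004
 shift units [0.226 0.017 0.455] mm [  14.2    0.3 -100.7]
 turn units [0.162 0.041 0.276]
```

Request:
arm_command(
  motion="0 0 0.1 0.02 0 0.04 0;0.04 0 0.09 0.03 0 0.05 0;0.05 0 0.08 0.03 0.01 0.05 0;0.05 0 0.08 0.03 0.01 0.05 0;0.04 0 0.05 0.03 0.01 0.05 0;0 0 0 0.02 0.01 0.03 0;0 0 0 0 0 0 0",
)

```text
time_s: 4.45
eef_pos: [0.4033, -0.065, 0.2471]
eef_rot: [0.269, 0.22, 0.936, -0.062]
wrist_force: [-0.5, 0.1, 1.4]
opening: -0.003
```

Run:
```python
from plan import *
from st import *
toward(tcp(0,-25,58,-.045,.03),-25,58)
d=camera("wrist"); cv2=__import__('cv2'); cv2.imwrite("pics/w1.png",d["img"][:,:,::-1])
```

```text
t 4.45 q [-0.45 -0.7   2.36 -0.    0.92 -1.56] p [ 0.4033 -0.065   0.2471] z_t heading -26.12 beta 57.91 y_t [0.445 0.896 0.003] F [-0.51  0.1   1.37] op -0.003
 shift units [0.189 0.039 0.3  ] mm [  3.5   7.3 -70.9]
 turn units [-0.01   0.002 -0.021]
```

View pics/w1.png

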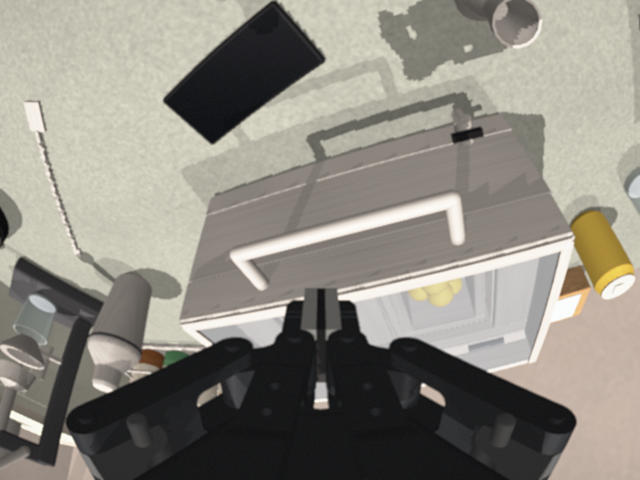

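```bash
cat > wr.py <<'E'
import numpy as np
from st import st
M=np.array([[-0.0005,-0.9594,-0.2821,0.0712],[1.0,-0.0002,-0.0009,0.0006],[0.0008,-0.2821,0.9594,-0.142],[0,0,0,1]])
def wray(uv,z,p,R):
    v=np.array([uv[0]-320.67,uv[1]-240.77]);r=np.hypot(*v);a=r/371.65
    d=np.array([v[0]/r*np.sin(a),v[1]/r*np.sin(a),np.cos(a)])
    d=R@(M[:3,:3]@d); o=p+R@M[:3,3]; return o+d*(z-o[2])/d[2]
def wproj(X,p,R):
    c=M[:3,:3].T@(R.T@(np.array(X)-p)-M[:3,3]); a=np.arccos(c[2]/np.linalg.norm(c)); v=c[:2]/np.hypot(*c[:2]); return v*a*371.65+[320.67,240.77]
E
python3 - <<'E'
from wr import *
p,R,o=st(); a=wray((236,255),.154,p,R);b=wray((457,201),.154,p,R); print(a,b,(a+b)/2,np.linalg.norm(a-b),np.degrees(np.arctan2(*(b-a)[:2])))
for u in ((575,236),(183,327)): print(wray(u,.175,p,R))
E
```

```text
[ 0.44497447 -0.15616294  0.154     ] [0.4636578  0.00714202 0.154     ] [ 0.45431613 -0.07451046  0.154     ] 0.16437024499659023 6.526693218820315
[0.5164237 0.0887326 0.175    ]
[ 0.48886268 -0.2488317   0.175     ]
```

Request:
arm_command(
  motion="0.05 0.01 0.07 0 0 0 0;0.06 0.01 0.09 0 0 0 0;0.06 0.01 0.1 0 0 0 0;0.02 0.01 0.05 0 0 0 0;0 0 0 0 0 0 0",
)

```text
time_s: 4.92
eef_pos: [0.41, -0.059, 0.177]
eef_rot: [0.275, 0.215, 0.935, -0.062]
wrist_force: [-0.2, -0.2, 0.2]
opening: 0.0
```

```bash
sed -i 's/bar0=np.array.*$/bar0=np.array([.4535,-.076,.154])/' plan.py
python3 - <<'E'
from plan import *
from st import *
toward(tcp(0,-25,58,-.045,.03),-25,58)
toward(tcp(0,-25,58,.026,.026),-25,58)
E
```

```text
t 4.92 q [-0.42 -0.58  2.45 -0.02  0.7  -1.52] p [ 0.41  -0.059  0.177] z_t heading -25.65 beta 57.29 y_t [0.437 0.9   0.003] F [-0.23 -0.16  0.16] op 0.0
 shift units [ 0.013  0.015 -0.004] mm [-1.1  3.8 -0.8]
 turn units [-0.006  0.012 -0.014]
t 4.92 q [-0.42 -0.58  2.45 -0.02  0.7  -1.52] p [ 0.41  -0.059  0.177] z_t heading -25.65 beta 57.29 y_t [0.437 0.9   0.003] F [-0.23 -0.16  0.16] op 0.0
 shift units [-0.002  0.017  0.351] mm [ 36.  -13.5 -58.9]
 turn units [-0.006  0.012 -0.014]
```

Request:
arm_command(
  motion="0 0 0.07 0 0 0 0;0 0 0.09 0 0 0 0;0 0 0.09 0 0 0 0;0 0 0.08 0 0 0 0;0 0 0.02 0 0 0 0;0 0 0 0 0 0 0",
)

```text
time_s: 5.42
eef_pos: [0.4488, -0.0799, 0.1239]
eef_rot: [0.28, 0.214, 0.934, -0.063]
wrist_force: [-0.9, 1.2, -0.5]
opening: -0.001
```

Run:
```python
from plan import *
from st import *
toward(tcp(0,-25,58,.026,.026),-25,58)
d=camera("wrist"); cv2=__import__('cv2'); cv2.imwrite("pics/w2.png",d["img"][:,:,::-1])
# lift plan, in tool frame of constant orient
prev=tcp(0,-25,58,.026,.019); R=pose(-25,57.3)
for th in np.arange(.1,.71,.1):
    P=tcp(th,-25,58-20*th,.026,.019); print(round(th,1),np.round(P,3),np.round(P-prev,3)); prev=P
```

```text
t 5.42 q [-0.43 -0.3   2.42 -0.02  0.44 -1.53] p [ 0.4488 -0.0799  0.1239] z_t heading -25.66 beta 56.69 y_t [0.435 0.9   0.002] F [-0.92  1.23 -0.55] op -0.001
 shift units [0.04  0.027 0.008] mm [-2.8  7.4 -5.7]
 turn units [-0.006  0.022 -0.012]
0.1 [ 0.456 -0.076  0.152] [ 0.005 -0.001  0.03 ]
0.2 [ 0.464 -0.077  0.181] [ 0.008 -0.001  0.029]
0.3 [ 0.474 -0.078  0.209] [ 0.011 -0.001  0.029]
0.4 [ 0.488 -0.08   0.237] [ 0.013 -0.002  0.027]
0.5 [ 0.504 -0.082  0.263] [ 0.016 -0.002  0.026]
0.6 [ 0.522 -0.084  0.288] [ 0.018 -0.002  0.025]
0.7 [ 0.543 -0.087  0.31 ] [ 0.021 -0.002  0.023]
```

View pics/w2.png

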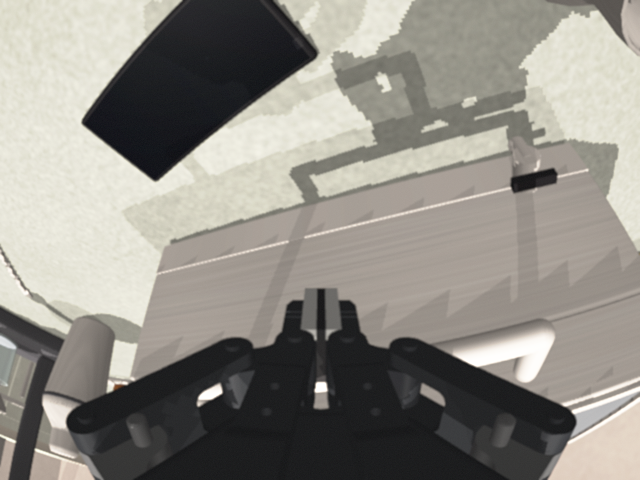

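Request:
arm_command(
  motion="-0.05 0.01 -0.04 0 -0.01 0 0;-0.05 0.01 -0.05 0 -0.01 0 0;-0.06 0.01 -0.05 0 -0.015 0 0;-0.06 0.01 -0.05 0 -0.015 0 0",
)

```text
time_s: 5.8
eef_pos: [0.4577, -0.0784, 0.1768]
eef_rot: [0.295, 0.213, 0.929, -0.07]
wrist_force: [-2.0, -2.2, 0.2]
opening: 0.006
```

Run:
```python
from plan import *
from st import *
import cv2
toward(tcp(.2,-25,55,.026,.019),-25,55)
d=camera("side"); cv2.imwrite("pics/s2.png",d["img"][:,:,::-1])
```

```text
t 5.8 q [-0.4  -0.41  2.38 -0.06  0.56 -1.49] p [ 0.4577 -0.0784  0.1768] z_t heading -26.17 beta 54.69 y_t [ 0.437  0.9   -0.003] F [-2.   -2.17  0.18] op 0.006
 shift units [-0.029  0.019 -0.005] mm [5.5 1.6 4.2]
 turn units [-0.011  0.005 -0.01 ]
```

View pics/s2.png

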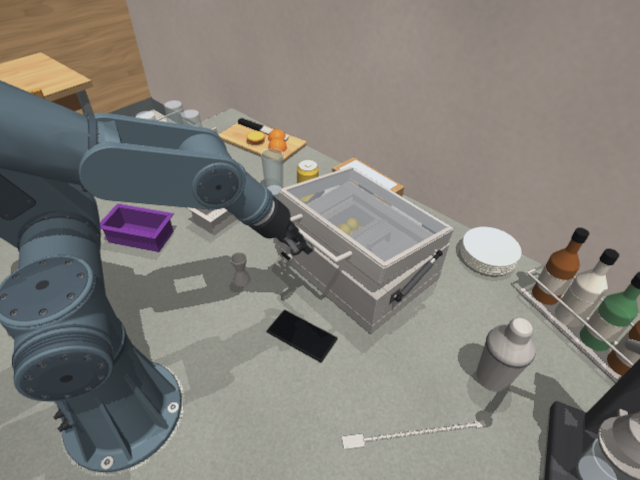

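Request:
arm_command(
  motion="-0.08 0.02 -0.05 0 -0.015 0 0;-0.08 0.02 -0.05 0 -0.015 0 0;-0.08 0.02 -0.045 0 -0.015 0 0;-0.08 0.02 -0.04 0 -0.015 0 0;-0.09 0.02 -0.035 0 -0.015 0 0;-0.09 0.02 -0.03 0 -0.015 0 0",
)

```text
time_s: 6.35
eef_pos: [0.5109, -0.0773, 0.2881]
eef_rot: [0.344, 0.209, 0.912, -0.081]
wrist_force: [0.5, -0.2, -0.9]
opening: -0.004
```

Run:
```python
from plan import *
from st import *
import cv2
toward(tcp(.5,-25,49,.026,.019),-25,49)
toward(tcp(.7,-25,46,.026,.019),-25,49)
d=camera("side"); cv2.imwrite("pics/s3.png",d["img"][150:350,150:500,::-1])
```

```text
t 6.35 q [-0.33 -0.45  2.21 -0.14  0.67 -1.37] p [ 0.5109 -0.0773  0.2881] z_t heading -26.15 beta 48.63 y_t [ 0.437  0.9   -0.004] F [ 0.55 -0.17 -0.9 ] op -0.004
 shift units [ 0.102 -0.037  0.077] mm [ -7.9  -4.5 -25.1]
 turn units [-0.013  0.006 -0.009]
t 6.35 q [-0.33 -0.45  2.21 -0.14  0.67 -1.37] p [ 0.5109 -0.0773  0.2881] z_t heading -26.15 beta 48.63 y_t [ 0.437  0.9   -0.004] F [ 0.55 -0.17 -0.9 ] op -0.004
 shift units [-0.192  0.027  0.022] mm [30.9 -8.9 22. ]
 turn units [-0.013  0.006 -0.009]
```

View pics/s3.png

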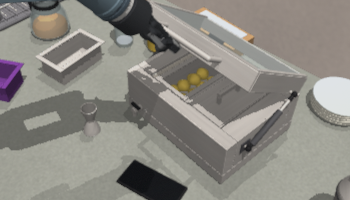

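Request:
arm_command(
  motion="-0.08 0.01 0 0 -0.01 0 0;-0.08 0.01 0 0 -0.01 0 0;-0.04 0 0 0 0 0 0;0 0 0 0 0 0 0;0 0 0 0 0 0 0;0 0 0 0 0 0 0;0 0 0 0 0 0 0;0 0 0 0 0 0 0",
)

```text
time_s: 7.07
eef_pos: [0.5407, -0.0866, 0.3236]
eef_rot: [0.359, 0.207, 0.906, -0.083]
wrist_force: [-0.1, -0.2, 0.4]
opening: 0.004
```

Run:
```python
from plan import *
from st import *
import cv2
toward(None)
d=camera("side"); cv2.imwrite("pics/s4.png",cv2.resize(d["img"][100:350,200:500,::-1],None,fx=2,fy=2))
```

```text
t 7.07 q [-0.32 -0.41  2.12 -0.14  0.68 -1.37] p [ 0.5407 -0.0866  0.3236] z_t heading -25.88 beta 46.7 y_t [ 0.434  0.901 -0.002] F [-0.1  -0.17  0.42] op 0.004
```

View pics/s4.png

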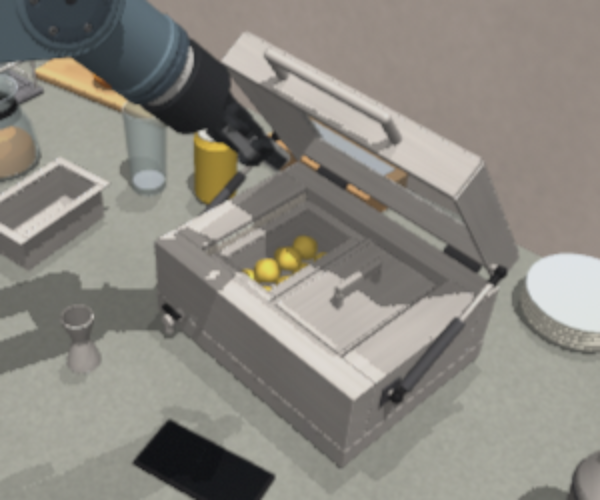

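Request:
arm_command(
  motion="0 0 -0.15 0 0 0 0;0 0 -0.2 0 0 0 0;0 0 -0.1 0 0 0 1;0 0 0 0 0 0 1",
)

```text
time_s: 7.45
eef_pos: [0.4816, -0.0588, 0.3852]
eef_rot: [0.354, 0.207, 0.908, -0.083]
wrist_force: [1.1, -1.6, 0.5]
opening: 0.271
```

Run:
```python
from plan import *
from st import *
g=np.array([.6195,-.152,.149]); z=pose(-5.7,50)[:,2]
P=g-.1*z; print(P, ik(P,-5.7,50)); 
toward(P,-5.7,50)
```

```text
[ 0.55553906 -0.14561585  0.22560444] (array([-0.66172399, -0.29368117,  2.21761162,  0.57333385,  0.68374986,
       -2.48455881]), np.float64(3.856498453913559e-12))
t 7.45 q [-0.29 -0.62  2.12 -0.14  0.91 -1.37] p [ 0.4816 -0.0588  0.3852] z_t heading -26.03 beta 47.4 y_t [ 0.435  0.9   -0.003] F [ 1.1  -1.56  0.53] op 0.271
 shift units [ 0.156 -0.227  0.941] mm [  74.   -86.8 -159.6]
 turn units [-0.224  0.042 -0.25 ]
```

Request:
arm_command(
  motion="0.02 -0.05 0.06 -0.035 0.007 -0.04 1;0.02 -0.05 0.09 -0.035 0.007 -0.04 1;0.02 -0.05 0.09 -0.035 0.007 -0.04 1;0.02 -0.05 0.09 -0.035 0.007 -0.04 1;0.02 -0.02 0.09 -0.035 0.007 -0.04 1;0.02 -0.01 0.09 -0.035 0.007 -0.04 1;0 0 0.05 0 0 0 1;0 0 0 0 0 0 1",
)

```text
time_s: 8.12
eef_pos: [0.5222, -0.1204, 0.2797]
eef_rot: [0.345, 0.048, 0.937, -0.02]
wrist_force: [-0.5, -0.1, 0.6]
opening: 1.002
```

Run:
```python
from plan import *
from st import *
import cv2
g=np.array([.6195,-.152,.149]); z=pose(-5.7,50)[:,2]
P=g-.1*z
toward(P,-5.7,50)
d=camera("wrist"); cv2.imwrite("pics/w3.png",d["img"][:,:,::-1])
```

```text
t 8.12 q [-0.66 -0.41  2.2   0.5   0.79 -2.38] p [ 0.5222 -0.1204  0.2797] z_t heading -6.27 beta 49.55 y_t [ 0.104  0.995 -0.004] F [-0.53 -0.11  0.58] op 1.002
 shift units [ 0.04  -0.107  0.322] mm [ 33.3 -25.2 -54.1]
 turn units [-0.006  0.007 -0.001]
```

View pics/w3.png

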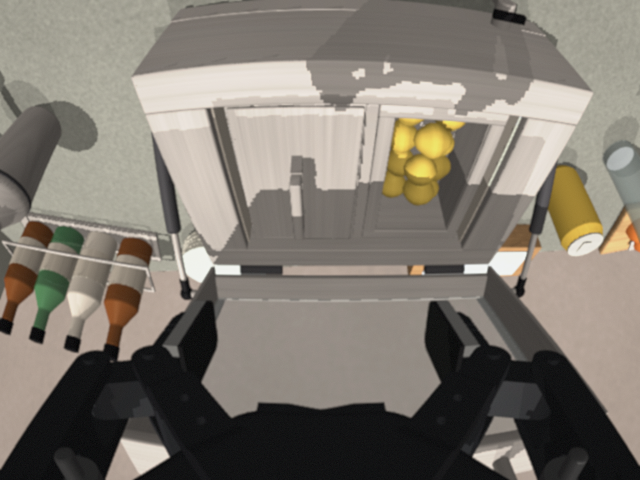

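Run:
```python
import cv2
t=cv2.imread("pics/w3.png"); cv2.imwrite("pics/w3z.png",cv2.resize(t[90:250,200:400],None,fx=4,fy=3.7,interpolation=cv2.INTER_CUBIC))
```

```text
(no output)
```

View pics/w3z.png

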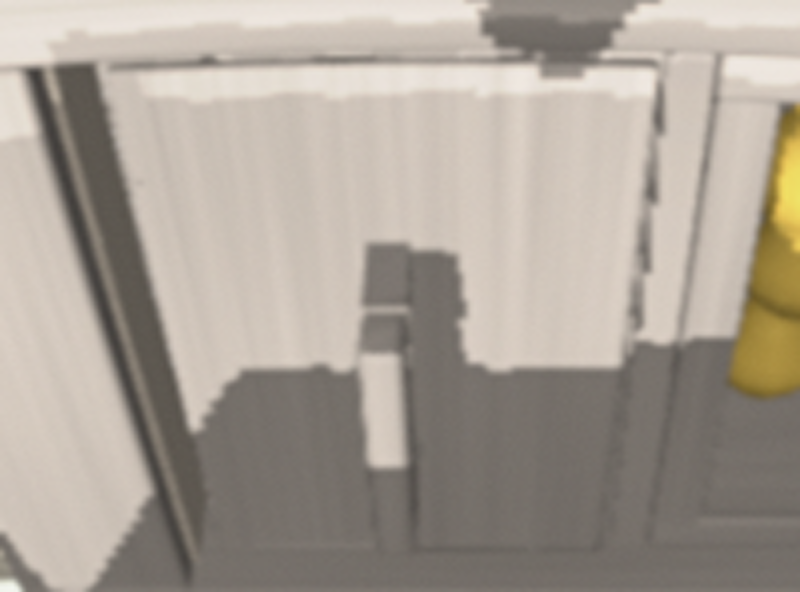

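Run:
```python
from wr import *
p,R,o=st()
f=lambda X,Y,z: wray((200+X/4,90+Y/3.7),z,p,R)
fr=f(385,310,.156); fa=f(393,548,.156); base=f(387,243,.122)
print("front",fr,"far",fa,"base",base,np.linalg.norm(fa-fr))
for X,Y in ((108,65),(658,62),(608,548),(205,548)): print("plate",f(X,Y,.122))
for n,c in (('top',fr+.037*np.array([.995,-.0993,0])),('base',base+.037*np.array([.995,-.0993,0]))): print(n,c)
```

```text
front [ 0.56938946 -0.14293058  0.156     ] far [ 0.65287276 -0.15431161  0.156     ] base [ 0.58337662 -0.14633216  0.122     ] 0.08425550098610429
plate [ 0.52757571 -0.18971062  0.122     ]
plate [ 0.53888016 -0.09044955  0.122     ]
plate [ 0.70897195 -0.10618637  0.122     ]
plate [ 0.69839235 -0.21447735  0.122     ]
top [ 0.60620446 -0.14660468  0.156     ]
base [ 0.62019162 -0.15000626  0.122     ]
```

Run:
```python
from plan import *
from st import *
g=np.array([.6187,-.150,.149]); z=pose(-5.7,50)[:,2]
toward(g-.07*z,-5.7,50); toward(g+.014*z,-5.7,50)
```

```text
t 8.17 q [-0.66 -0.41  2.2   0.5   0.8  -2.38] p [ 0.5219 -0.12    0.28  ] z_t heading -6.24 beta 49.57 y_t [ 0.103  0.995 -0.005] F [ 0.41  0.33 -0.85] op 1.0
 shift units [ 0.044 -0.098  0.471] mm [ 52.  -25.5 -77.4]
 turn units [-0.006  0.007 -0.   ]
t 8.17 q [-0.66 -0.41  2.2   0.5   0.8  -2.38] p [ 0.5219 -0.12    0.28  ] z_t heading -6.24 beta 49.57 y_t [ 0.103  0.995 -0.005] F [ 0.41  0.33 -0.85] op 1.0
 shift units [ 0.048 -0.096  0.891] mm [ 105.7  -30.9 -141.8]
 turn units [-0.006  0.007 -0.   ]
```

Request:
arm_command(
  motion="0.01 -0.02 0.06 -0.003 0.003 0 0.5;0.01 -0.03 0.09 -0.003 0.003 0 0.5;0.01 -0.03 0.1 0 0.002 0 0.5;0.01 -0.02 0.1 0 0.002 0 0.5;0 0 0.07 0 0 0 0.5;0 0 0.03 0 0 0 0.5;0 0 0 0 0 0 0.5;0 0 0 0 0 0 0.5",
)

```text
time_s: 8.83
eef_pos: [0.5738, -0.1453, 0.2059]
eef_rot: [0.341, 0.046, 0.939, -0.018]
wrist_force: [0.3, 0.5, 1.0]
opening: 0.502
```

Run:
```python
from plan import *
from st import *
import cv2
g=np.array([.6187,-.150,.149]); z=pose(-5.7,50)[:,2]
toward(g+.014*z,-5.7,50)
d=camera("wrist"); cv2.imwrite("pics/w4.png",d["img"][:,:,::-1])
```

```text
t 8.83 q [-0.63 -0.13  2.14  0.62  0.59 -2.53] p [ 0.5738 -0.1453  0.2059] z_t heading -5.91 beta 50.01 y_t [ 0.099  0.995 -0.003] F [0.3  0.48 0.99] op 0.502
 shift units [ 0.01  -0.     0.433] mm [ 53.9  -5.6 -67.6]
 turn units [-0.002 -0.     0.002]
```

View pics/w4.png

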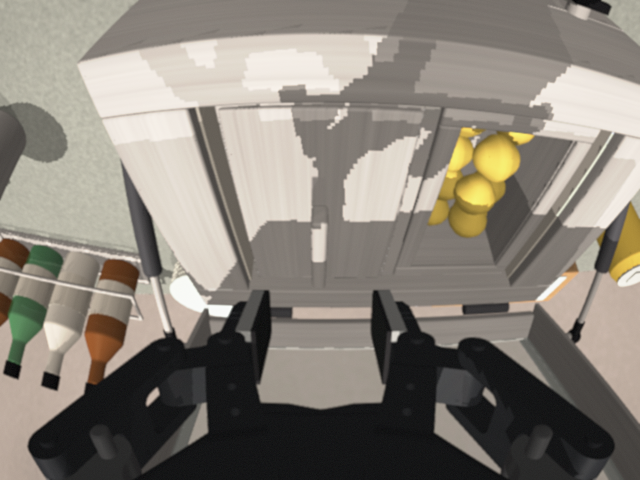

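Request:
arm_command(
  motion="0 0 0.06 0 0 0 0.5;0.005 0 0.1 0 0 0 0.5;0.005 0 0.1 0 0 0 0.5;0 0 0.09 0 0 0 0.5;0 0 0.06 0 0 0 0.5;0 0 0 0 0 0 0.5;0 0 0 0 0 0 0.5",
)

```text
time_s: 9.47
eef_pos: [0.6292, -0.152, 0.1515]
eef_rot: [0.349, 0.044, 0.936, -0.022]
wrist_force: [0.3, -0.4, -0.4]
opening: 0.5
```

Run:
```python
from plan import *
from st import *
from wr import wproj
import cv2
g=np.array([.6187,-.150,.149]); z=pose(-5.7,50)[:,2]
toward(g+.014*z,-5.7,50)
d=camera("wrist"); cv2.imwrite("pics/w5.png",d["img"][:,:,::-1])
p,R,o=st(); ex=np.array([.995,-.0993,0])
for s in (-.037,.037): print(wproj(g+[0,0,.007]+s*ex,p,R))
d=camera("side"); cv2.imwrite("pics/s5.png",cv2.resize(d["img"][100:350,200:500,::-1],None,fx=2,fy=2))
```

```text
t 9.47 q [-0.57  0.1   2.06  0.76  0.43 -2.66] p [ 0.6292 -0.152   0.1515] z_t heading -6.38 beta 49.11 y_t [ 0.098  0.995 -0.011] F [ 0.31 -0.43 -0.37] op 0.5
 shift units [0.05  0.005 0.045] mm [ -1.6   1.1 -13.3]
 turn units [-0.007  0.015  0.008]
[322.27536917 260.45568932]
[321.64210425 335.7173596 ]
```

View pics/w5.png

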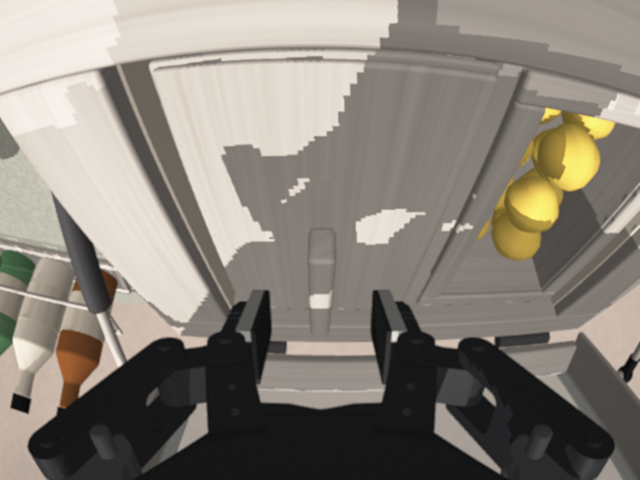

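View pics/s5.png

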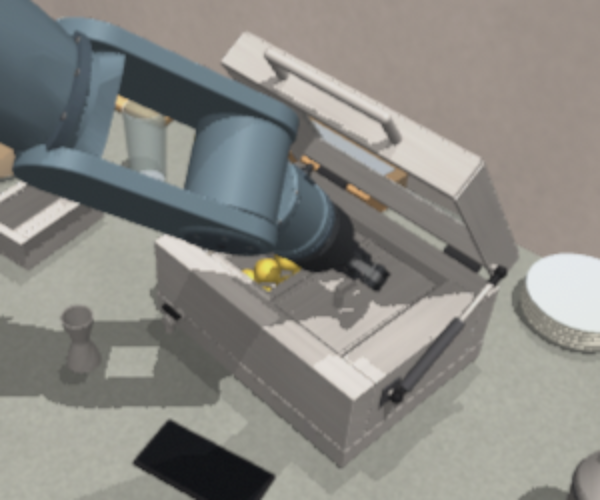

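Request:
arm_command(
  motion="0.03 0.002 0.03 -0.003 0.008 0.004 0.5;0.025 0.002 0.02 -0.003 0.008 0.004 0.5;0 0 0 0 0 0 0.5;0 0 0 0 0 0 0.5",
)

```text
time_s: 9.9
eef_pos: [0.6272, -0.1518, 0.1395]
eef_rot: [0.343, 0.047, 0.938, -0.019]
wrist_force: [-0.1, -0.5, -0.9]
opening: 0.503
```

Run:
```python
from plan import *
from st import *
g=np.array([.6187,-.150,.149]); z=pose(-5.7,50)[:,2]
toward(g+.014*z,-5.7,50)
```

```text
t 9.9 q [-0.57  0.12  2.06  0.77  0.43 -2.67] p [ 0.6272 -0.1518  0.1395] z_t heading -5.99 beta 49.88 y_t [ 0.101  0.995 -0.003] F [-0.09 -0.52 -0.86] op 0.503
 shift units [0.003 0.005 0.006] mm [ 0.4  0.9 -1.3]
 turn units [-0.003  0.002  0.   ]
```

Aligned; close the gripper.

Request:
arm_command(
  motion="0 0 0 0 0 0 0;0 0 0 0 0 0 0;0 0 0 0 0 0 0;0 0 0 0 0 0 0;0 0 0 0 0 0 0;0 0 0 0 0 0 0;0 0 0 0 0 0 0;0 0 0 0 0 0 0",
)

```text
time_s: 10.57
eef_pos: [0.627, -0.152, 0.1398]
eef_rot: [0.343, 0.047, 0.938, -0.019]
wrist_force: [-0.6, 0.3, -0.2]
opening: 0.089
```

Run:
```python
from plan import *
from st import *
p,R,o=st()
toward(p+[0,0,.04],-5.7,50)
```

```text
t 10.57 q [-0.57  0.12  2.06  0.77  0.43 -2.66] p [ 0.627  -0.152   0.1398] z_t heading -6.01 beta 49.87 y_t [ 0.102  0.995 -0.003] F [-0.55  0.31 -0.25] op 0.089
 shift units [-0.129 -0.001 -0.153] mm [ 0.  0. 40.]
 turn units [-0.003  0.002  0.   ]
```

Request:
arm_command(
  motion="-0.03 0 -0.03 0 0 0 0;-0.05 0 -0.06 0 0 0 0;-0.05 0 -0.06 0 0 0 0;-0.02 0 -0.06 0 0 0 0;-0.02 0 -0.06 0 0 0 0;0 0 0 0 0 0 0",
)

```text
time_s: 11.07
eef_pos: [0.6151, -0.1489, 0.2002]
eef_rot: [0.338, 0.047, 0.94, -0.016]
wrist_force: [0.6, 0.2, -0.9]
opening: 0.091
```

Run:
```python
from plan import *
from st import *
import cv2
toward(None)
d=camera("wrist"); cv2.imwrite("pics/w6.png",d["img"][:,:,::-1])
```

```text
t 11.07 q [-0.58 -0.01  2.05  0.59  0.56 -2.47] p [ 0.6151 -0.1489  0.2002] z_t heading -5.66 beta 50.45 y_t [0.1   0.995 0.001] F [ 0.63  0.17 -0.89] op 0.091
```

View pics/w6.png

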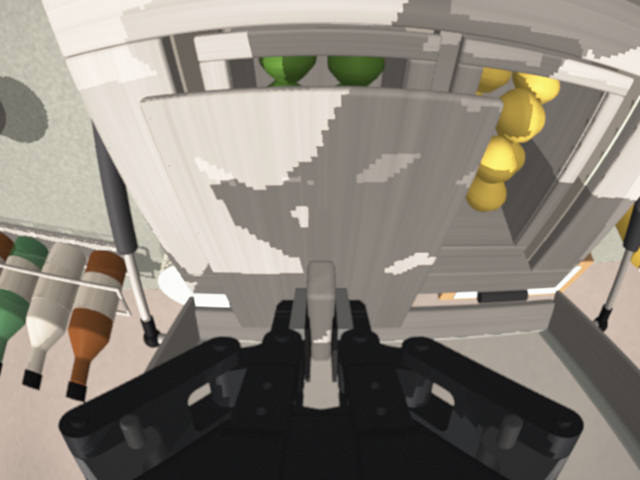

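Request:
arm_command(
  motion="0 0 -0.07 0 0 0 0;0 0 -0.12 0 0 0 0;0 0 -0.14 0 0 0 0;0 0 -0.14 0 0 0 0;0 0 -0.12 0 0 0 0;0 0.05 -0.06 0 0 0 0;0 0.1 0 -0.01 0 -0.012 0;0 0.15 0 -0.01 0 -0.012 0",
)

```text
time_s: 11.78
eef_pos: [0.5323, -0.0812, 0.293]
eef_rot: [0.331, 0.035, 0.943, -0.008]
wrist_force: [0.5, -0.4, -2.4]
opening: 0.09
```

Run:
```python
from plan import *
from st import *
import cv2
toward([.50,.2,.29],0,50)
toward([.51,.33,.25],4.5,50)
```

```text
t 11.78 q [-0.56 -0.4   2.15  0.42  0.83 -2.25] p [ 0.5323 -0.0812  0.293 ] z_t heading -3.44 beta 51.32 y_t [0.071 0.997 0.009] F [ 0.5  -0.41 -2.44] op 0.09
 shift units [ 0.22   1.391 -0.142] mm [-32.3 281.2  -3. ]
 turn units [-0.036 -0.022 -0.058]
t 11.78 q [-0.56 -0.4   2.15  0.42  0.83 -2.25] p [ 0.5323 -0.0812  0.293 ] z_t heading -3.44 beta 51.32 y_t [0.071 0.997 0.009] F [ 0.5  -0.41 -2.44] op 0.09
 shift units [0.346 2.041 0.021] mm [-22.3 411.2 -43. ]
 turn units [-0.084 -0.021 -0.116]
```

Request:
arm_command(
  motion="0.02 0.15 -0.01 -0.006 -0.002 -0.009 0;0.02 0.16 -0.01 -0.006 -0.002 -0.009 0;0.02 0.16 -0.01 -0.006 -0.002 -0.009 0;0.02 0.16 -0.01 -0.006 -0.002 -0.009 0;0.02 0.16 -0.01 -0.006 -0.002 -0.009 0;0.02 0.16 -0.01 -0.006 -0.002 -0.009 0;0.02 0.16 -0.01 -0.006 -0.002 -0.009 0;0.02 0.16 -0.01 -0.006 -0.002 -0.009 0;0.02 0.12 0 -0.006 0 -0.009 0;0 0.05 0 -0.006 0 -0.009 0",
)

```text
time_s: 12.62
eef_pos: [0.4939, 0.2241, 0.2725]
eef_rot: [0.334, -0.024, 0.942, 0.01]
wrist_force: [-0.2, -0.8, -1.8]
opening: 0.089
```

Run:
```python
from plan import *
from st import *
import cv2
toward([.51,.33,.25],4.5,50)
d=camera("wrist"); cv2.imwrite("pics/w7.png",d["img"][:,:,::-1])
```

```text
t 12.62 q [ 0.3  -0.31  2.13 -0.25  0.67 -1.18] p [0.4939 0.2241 0.2725] z_t heading 3.16 beta 50.97 y_t [-0.052  0.999  0.003] F [-0.16 -0.83 -1.76] op 0.089
 shift units [-0.012  0.524  0.156] mm [ 16.1 105.9 -22.5]
 turn units [-0.014 -0.016 -0.022]
```

View pics/w7.png

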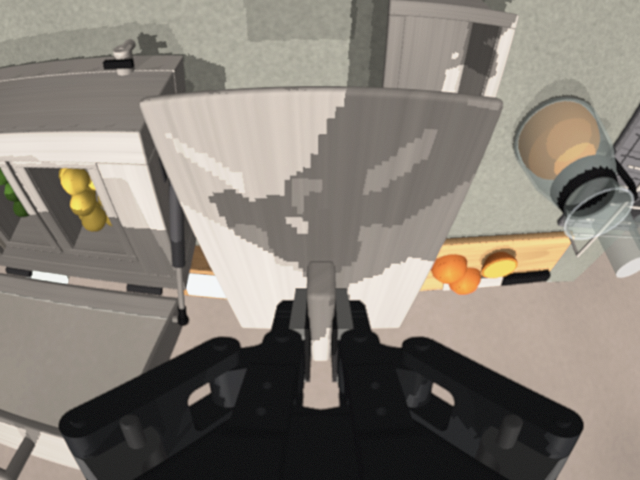

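Run:
```python
import cv2
s=cv2.imread("pics/side0.png"); cv2.imwrite("pics/sz2.png",cv2.resize(s[172:240,180:260],None,fx=8,fy=8,interpolation=cv2.INTER_CUBIC))
w=cv2.imread("pics/w7.png"); cv2.imwrite("pics/w7z.png",cv2.resize(w[85:345,120:520],None,fx=2,fy=2,interpolation=cv2.INTER_CUBIC))
```

```text
(no output)
```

View pics/sz2.png

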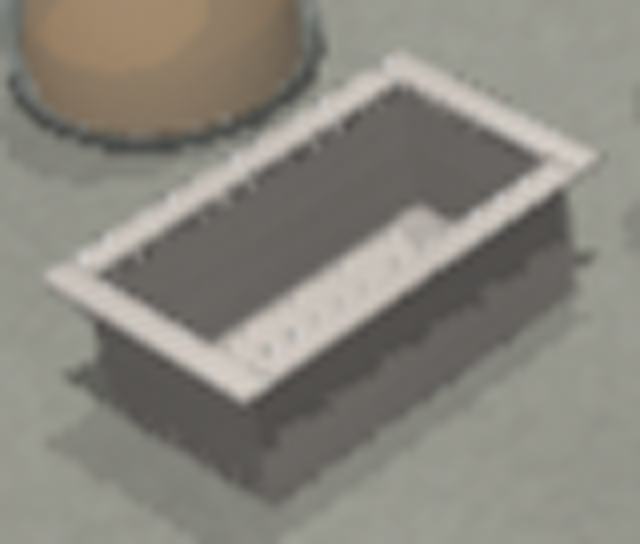

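View pics/w7z.png

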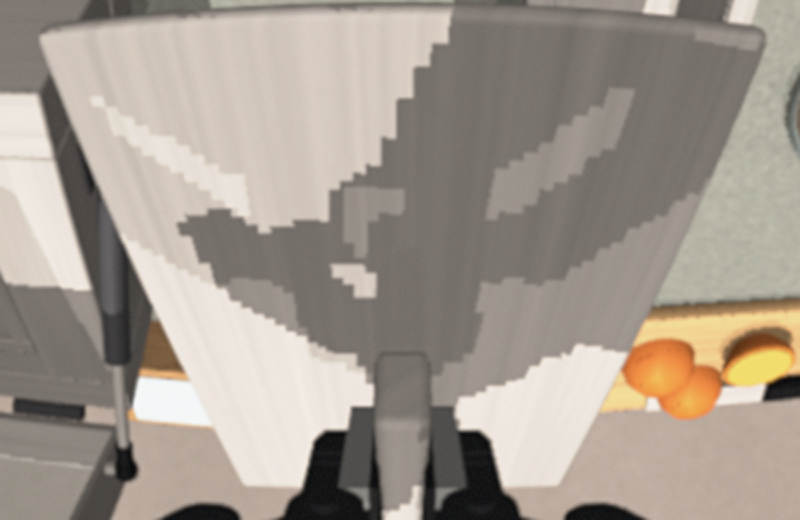

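Run:
```python
from h import *
from kin import *
from scipy.optimize import least_squares
import wr
# spare fit: corners order in chest-like frame
def cor(v): 
    c,s=np.cos(v[2]),np.sin(v[2]); return [np.array([v[0]+c*a*.088-s*b*.053,v[1]+s*a*.088+c*b*.053,.065]) for a,b in ((1,1),(1,-1),(-1,-1),(-1,1))]
top=[(p[0]/6+180,p[1]/6+210) for p in [(116,92),(326,75),(357,413),(152,436)]]
# side: (48,275) ; which corners: far-left..; 
side_px=[(p[0]/8+180,p[1]/8+172) for p in [(398,52),(602,152),(243,402),(48,275)]]
# +.5 px conv of resize
top=[(u-.42,v-.42) for u,v in top]; side_px=[(u-.44,v-.44) for u,v in side_px]
for nm,use in (('top',1),('side',2),('both',3)):
    def f(v):
        r=[]
        C=cor(v)
        if use&1: r+=[proj('top',X)-u for X,u in zip(C,top)]
        if use&2: r+=[proj('side',X)-u for X,u in zip(C,side_px)]
        return np.concatenate(r)
    r=least_squares(f,[.517,.327,.08]); print(nm,np.round(r.x,4),np.degrees(r.x[2]),np.round(r.fun,1))
# cover in tool frame
px=np.array([(141,99.5),(502,101),(400,328.5),(242.5,328.5)])
def g(v):
    R=Ro.from_rotvec(v[3:6]).as_matrix()@pose(0,50).T.T
    # cover axes in tool frame: B = pose^T (cover level when beta=50) times small rot
    B=pose(0,50).T@Ro.from_rotvec(v[3:6]).as_matrix()
    r=[]
    for (a,b),u in zip(((-1,-1),(-1,1),(1,1),(1,-1)),px):
        X=v[:3]+B@np.array([a*.085,b*.051,-.013]); r.append(wr.wproj(X,np.zeros(3),np.eye(3))-u)
    return np.concatenate(r)
t0=pose(0,50).T@np.array([-.009,0,-.005])
for lock in (0,1):
    if lock: gg=lambda w: g(np.array([w[0],w[1],w[2],0,w[3],0]));x0=[*t0,0]
    else: gg=g;x0=[*t0,0,0,0]
    r=least_squares(gg,x0); print(np.round(r.x,4),np.round(r.fun,1), "center rel TCP in level frame",pose(0,50)@r.x[:3])
```

```text
top [0.5183 0.3287 0.0772] 4.421430008106089 [ 0.4  0.2 -0.3 -0.5  0.1  0.3 -0.2  0. ]
side [0.5188 0.3282 0.0856] 4.90683008721714 [ 0.3 -0.3  0.1  0.3  0.5 -0.3 -0.9  0.2]
both [0.5186 0.3285 0.0809] 4.6336934673687 [ 0.3  0.2 -0.3 -0.7  0.3  0.1 -0.  -0.   0.4 -0.3  0.   0.4  0.2 -0.3
 -1.   0.1]
[ 0.0094  0.0006  0.0005  0.0041 -0.0152 -0.0004] [ 0.1  0.3  0.1 -0.2  0.2  0.3 -0.5 -0.3] center rel TCP in level frame [-0.00686861  0.00064461 -0.0063745 ]
[ 0.0094  0.0008  0.0005 -0.0152] [ 0.1  0.8  0.  -0.7  0.4 -0.1 -0.3 -0. ] center rel TCP in level frame [-0.00686843  0.00079967 -0.00637442]
```

Run:
```python
from st import *
from kin import ik
print(ik([.5255,.3284,.088],4.6,50.3,[.4,-.2,2.1,-.3,.8,-1]))
toward([.5255,.3284,.165],4.6,50.3)
```

```text
(array([ 0.50241378,  0.12400534,  2.14848835, -0.89112644,  0.34317329,
       -0.37649531]), np.float64(6.106226635438361e-15))
t 12.67 q [ 0.3  -0.31  2.13 -0.24  0.67 -1.18] p [0.4939 0.2246 0.2724] z_t heading 3.26 beta 50.98 y_t [-0.053  0.999  0.003] F [-0.34  0.24 -1.93] op 0.089
 shift units [0.195 0.508 0.535] mm [  31.6  103.8 -107.4]
 turn units [-0.014 -0.011 -0.022]
```

Request:
arm_command(
  motion="0.02 0.1 0.02 -0.003 -0.003 -0.005 0;0.02 0.12 0.03 -0.003 -0.003 -0.005 0;0.03 0.12 0.07 -0.003 -0.003 -0.005 0;0.03 0.1 0.1 -0.003 -0.002 -0.005 0;0.04 0.06 0.1 -0.002 0 -0.002 0;0.04 0.01 0.1 0 0 0 0;0.02 0 0.06 0 0 0 0;0 0 0 0 0 0 0;0 0 0 0 0 0 0",
)

```text
time_s: 13.42
eef_pos: [0.5135, 0.3348, 0.1576]
eef_rot: [0.332, -0.042, 0.942, 0.014]
wrist_force: [-0.4, 0.4, -0.5]
opening: 0.089
```

Run:
```python
from st import *
import cv2
toward([.5255,.3284,.118],4.6,50.3)
d=camera("side"); cv2.imwrite("pics/s8.png",cv2.resize(d["img"][110:260,140:300,::-1],None,fx=4,fy=4,interpolation=cv2.INTER_CUBIC))
```

```text
t 13.42 q [ 0.52  0.09  2.04 -0.63  0.47 -0.65] p [0.5135 0.3348 0.1576] z_t heading 4.98 beta 51.24 y_t [-0.089  0.996 -0.002] F [-0.45  0.41 -0.46] op 0.089
 shift units [ 0.08  -0.037  0.19 ] mm [ 12.   -6.4 -39.6]
 turn units [ 0.004 -0.016  0.007]
```

View pics/s8.png

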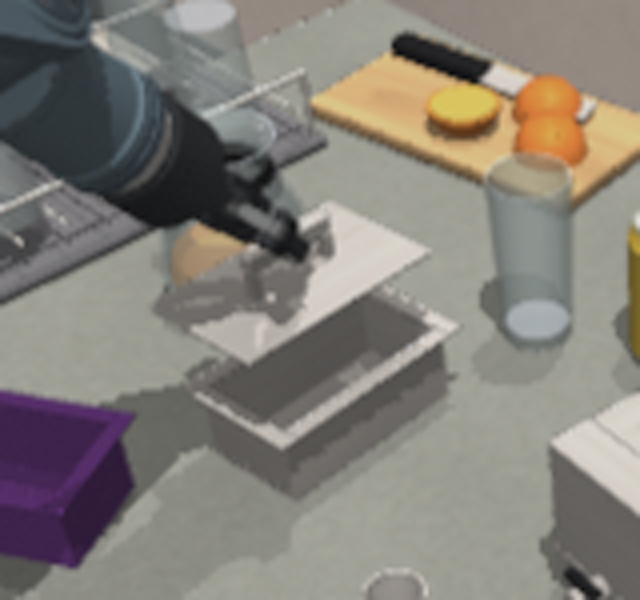

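Request:
arm_command(
  motion="0.03 -0.02 0.05 0.002 -0.008 0.003 0;0.03 -0.015 0.08 0.002 -0.008 0.003 0;0.02 0 0.06 0 0 0 0;0 0 0 0 0 0 0;0 0 0 0 0 0 0",
)

```text
time_s: 13.88
eef_pos: [0.5285, 0.3283, 0.1235]
eef_rot: [0.343, -0.037, 0.938, 0.015]
wrist_force: [0.6, 0.1, -1.6]
opening: 0.093
```

Run:
```python
from st import *
import cv2
toward([.5255,.3284,.11],4.6,50.3)
d=camera("side"); cv2.imwrite("pics/s9.png",cv2.resize(d["img"][155:245,170:270,::-1],None,fx=6,fy=6,interpolation=cv2.INTER_CUBIC))
d=camera("top"); cv2.imwrite("pics/t9.png",cv2.resize(d["img"][205:305,180:280,::-1],None,fx=6,fy=6,interpolation=cv2.INTER_CUBIC))
```

```text
t 13.88 q [ 0.5   0.17  2.05 -0.8   0.37 -0.47] p [0.5285 0.3283 0.1235] z_t heading 4.75 beta 49.8 y_t [-0.079  0.997  0.003] F [ 0.6   0.14 -1.62] op 0.093
 shift units [0.055 0.001 0.042] mm [ -3.    0.1 -13.5]
 turn units [ 0.002  0.008 -0.003]
```

View pics/s9.png

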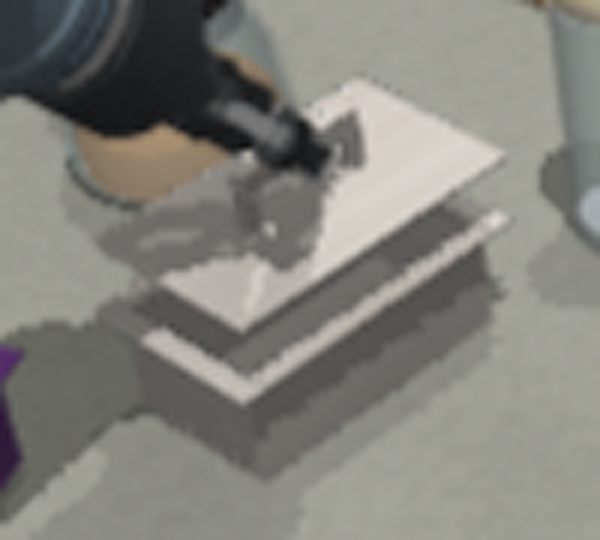

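View pics/t9.png

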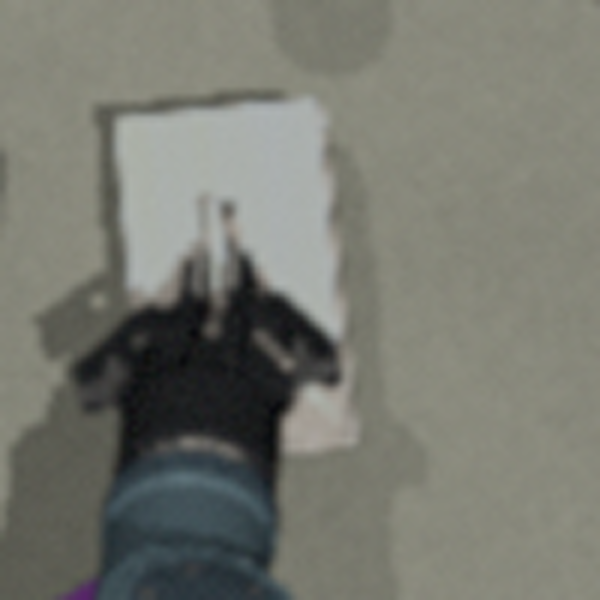

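Run:
```python
from h import *
from st import st
from kin import *
p,R,o=st(); hd=4.75
top=[((1,1),(118,118)),((1,-1),(322,97)),((-1,-1),(358,447))]
sd=[((1,-1),(503,155)),((1,1),(360,78)),((-1,-1),(243,330))]
def X(v,a,b,zt):
    c,s=np.cos(v[2]),np.sin(v[2]); return np.array([v[0]+c*a*.085-s*b*.051,v[1]+s*a*.085+c*b*.051,v[3]])
T=[(k,(u/6+180-.42,w/6+205-.42)) for k,(u,w) in top]; S=[(k,(u/6+170-.42,w/6+155-.42)) for k,(u,w) in sd]
f=lambda v: np.concatenate([proj('top',X(v,*k,0))-u for k,u in T]+[proj('side',X(v,*k,0))-u for k,u in S])
r=least_squares(f,[.52,.328,.08,.105]); print("cover fit",np.round(r.x,4),np.degrees(r.x[2]),np.round(r.fun,1))
print("pred centre",p+pose(hd,50)@pose(0,50).T@np.array([-.007,.0007,-.006]),"plate top",p[2]-.019)
```

```text
cover fit [0.5185 0.3212 0.079  0.1082] 4.528679552603989 [ 0.3  0.6  0.1  0.5 -0.3 -1.3  0.7 -0.1 -0.3 -0.  -0.5  0.1]
pred centre [0.52161663 0.32870323 0.11806143] plate top 0.1050614308269302
```

Run:
```python
from h import *
def C(x,y,yaw,z,a=.085,b=.051):
    c,s=np.cos(yaw),np.sin(yaw); return [np.array([x+c*i*a-s*j*b,y+s*i*a+c*j*b,z]) for i,j in ((1,1),(1,-1),(-1,-1),(-1,1))]
print("pan top px",[np.round(((proj('top',X)-[180,205]+.42)*6)).tolist() for X in C(.5185,.3285,.081,.065,.088,.053)])
print("cover pred",[np.round(((proj('top',X)-[180,205]+.42)*6)).tolist() for X in C(.5216,.3287,.081,.105)])
print("pan side px",[np.round(((proj('side',X)-[170,155]+.42)*6)).tolist() for X in C(.5185,.3285,.081,.065,.088,.053)])
print("cover pred",[np.round(((proj('side',X)-[170,155]+.42)*6)).tolist() for X in C(.5216,.3287,.081,.105)])
```

```text
pan top px [[118.0, 123.0], [324.0, 101.0], [359.0, 444.0], [152.0, 466.0]]
cover pred [[105.0, 116.0], [308.0, 95.0], [342.0, 433.0], [139.0, 455.0]]
pan side px [[360.0, 139.0], [511.0, 218.0], [243.0, 402.0], [90.0, 309.0]]
cover pred [[354.0, 75.0], [502.0, 150.0], [237.0, 325.0], [86.0, 237.0]]
```

Run:
```python
from st import *
import cv2
d=camera("wrist"); cv2.imwrite("pics/w9.png",d["img"][:,:,::-1])
d=camera("top")["img"][212:288,190:250,::-1]
d=cv2.resize(d,None,fx=8,fy=8,interpolation=cv2.INTER_NEAREST); d=cv2.convertScaleAbs(d,alpha=1.4,beta=-60)
cv2.imwrite("pics/t10.png",d[:600])
```

View pics/w9.png

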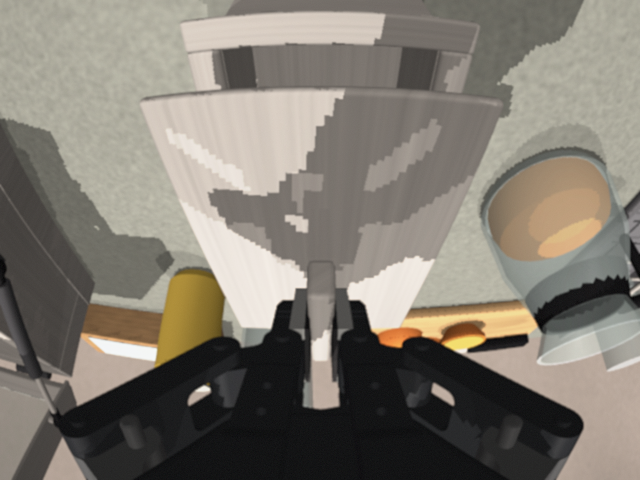

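View pics/t10.png

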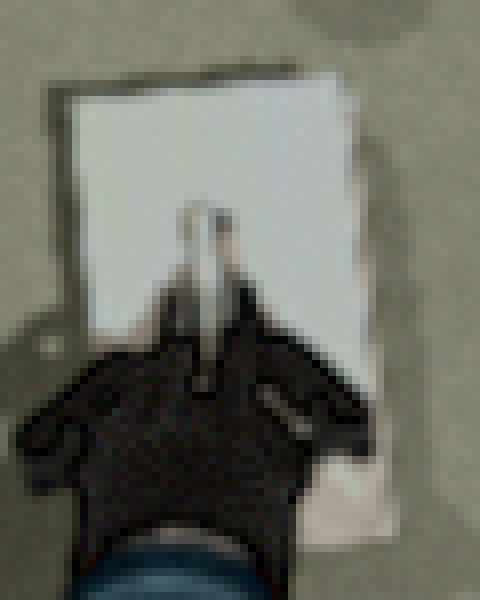

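Run:
```python
import cv2
w=cv2.imread("pics/w9.png"); cv2.imwrite("pics/w9z.png",cv2.resize(w[0:120,160:520],None,fx=2.2,fy=4,interpolation=cv2.INTER_CUBIC))
```

```text
(no output)
```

View pics/w9z.png

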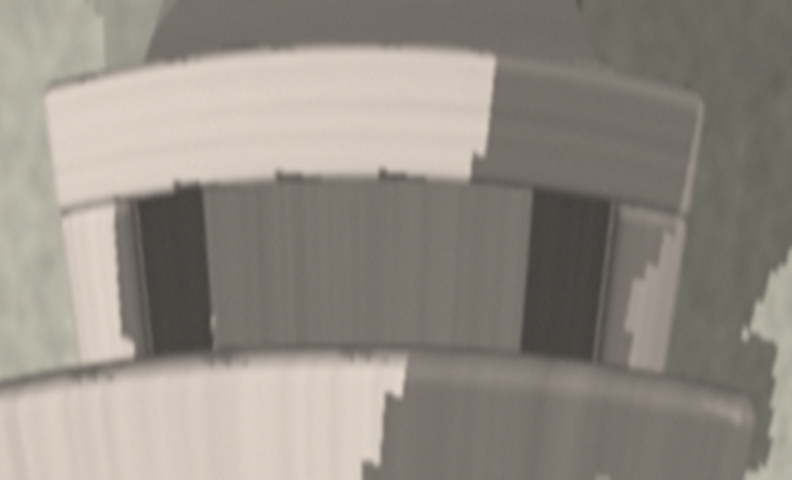

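Run:
```python
from wr import *
from kin import *
p,R,o=st(); print(p)
f=lambda X,Y,z: wray((160+X/2.2-.3,Y/4-.4),z,p,R)
a=f(46,92,.065);b=f(702,102,.065);c=f(117,200,.065);d=f(614,205,.065)
print(a,b,np.linalg.norm(b-a)); print(c,d,np.linalg.norm(d-c))
yaw=lambda u,v: np.degrees(np.arctan2(-(v-u)[0],(v-u)[1]))
print(yaw(a,b),yaw(c,d)); y=np.radians(4.6); e=np.array([np.cos(y),np.sin(y),0])
print((a+b)/2+.088*e,(c+d)/2+.075*e)
# cover center by same camera
px=np.array([(141,99.5),(502,101),(400,328.5),(242.5,328.5)])
h=4.75
print("cover via wrist offsets", p+pose(h,49.8)@np.array([.0094,.0007,.0005]))
for u in ((141,99.5),(502,101)): print(wray(u,p[2]-.019,p,R))
```

```text
[0.52869338 0.32890108 0.12421436]
[0.43432642 0.27373719 0.065     ] [0.4262126  0.37699856 0.065     ] 0.10357965028163897
[0.44601642 0.28441685 0.065     ] [0.43987447 0.36527744 0.065     ] 0.08109351113204159
4.492819027731062 4.343688117629741
[0.51798605 0.33242538 0.065     ] [0.51770386 0.33086206 0.065     ]
cover via wrist offsets [0.52180201 0.32903086 0.11776516]
[0.43952995 0.27297266 0.10521436]
[0.43238887 0.37217188 0.10521436]
```

Run:
```python
from st import *
toward([.5252,.3322,.108],4.55,50.3)
```

```text
t 14.08 q [ 0.5   0.17  2.05 -0.8   0.37 -0.47] p [0.5287 0.3289 0.1242] z_t heading 4.83 beta 49.73 y_t [-0.079  0.997  0.004] F [ 0.19  0.83 -1.3 ] op 0.091
 shift units [0.065 0.018 0.052] mm [ -3.5   3.3 -16.2]
 turn units [ 0.003  0.01  -0.002]
```

Request:
arm_command(
  motion="0.035 0.01 0.03 0.002 0.006 0 0;0.035 0.01 0.03 0.002 0.006 0 0;0 0 0 0 0 0 0;0 0 0 0 0 0 0",
)

```text
time_s: 14.42
eef_pos: [0.5268, 0.3343, 0.1105]
eef_rot: [0.341, -0.036, 0.939, 0.015]
wrist_force: [-0.3, 0.3, -1.1]
opening: 0.089
```

Run:
```python
from st import *
import cv2
toward([.5252,.3322,.098],4.55,50.3)
d=camera("wrist"); w=d["img"][:,:,::-1]; cv2.imwrite("pics/w10z.png",cv2.resize(w[0:120,140:520],None,fx=2.1,fy=4,interpolation=cv2.INTER_CUBIC))
d=camera("side"); cv2.imwrite("pics/s11.png",cv2.resize(d["img"][155:245,170:270,::-1],None,fx=6,fy=6,interpolation=cv2.INTER_CUBIC))
```

```text
t 14.42 q [ 0.51  0.2   2.04 -0.85  0.37 -0.41] p [0.5268 0.3343 0.1105] z_t heading 4.7 beta 50.1 y_t [-0.077  0.997  0.004] F [-0.27  0.27 -1.13] op 0.089
 shift units [ 0.047 -0.01   0.042] mm [ -1.6  -2.1 -12.5]
 turn units [ 0.002  0.003 -0.004]
```

View pics/w10z.png

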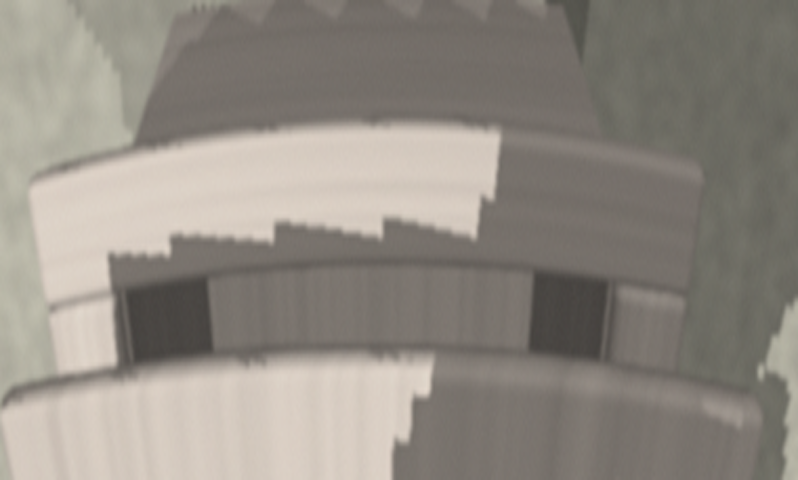

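View pics/s11.png

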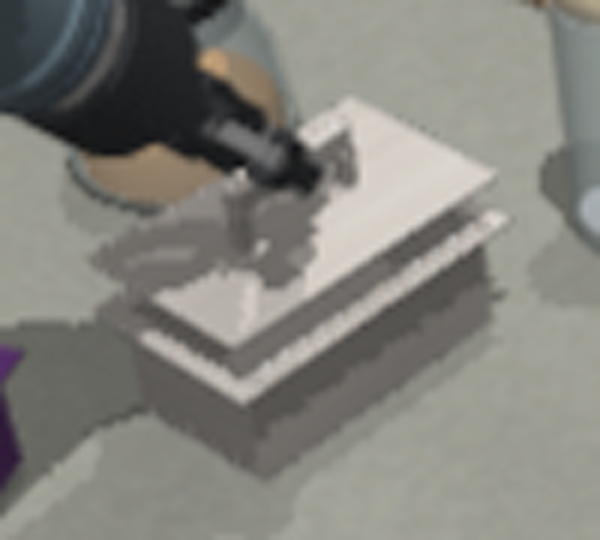

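Run:
```python
from wr import *
p,R,o=st(); print(p)
f=lambda X,Y,z: wray((140+X/2.1-.3,Y/4-.4),z,p,R)
y=np.radians(4.6); e=np.array([np.cos(y),np.sin(y),0])
a=f(30,180,.065);b=f(702,180,.065);print((a+b)/2+.088*e,np.linalg.norm(b-a),a,b)
a=f(118,290,.065);b=f(610,287,.065);print((a+b)/2+.075*e,np.linalg.norm(b-a))
a=f(4,402,p[2]-.019);b=f(761,408,p[2]-.019);print("cover",(a+b)/2+.085*e,np.linalg.norm(b-a))
from h import proj
def C(x,y,yaw,z,a=.085,b=.051):
    c,s=np.cos(yaw),np.sin(yaw); return [np.array([x+c*i*a-s*j*b,y+s*i*a+c*j*b,z]) for i,j in ((1,1),(1,-1),(-1,-1),(-1,1))]
print("side pred of cover if aligned w pan fit, plate top .0915",[np.round(((proj('side',X)-[170,155]+.42)*6)).tolist() for X in C(.5185,.3285,.081,p[2]-.019)])
```

```text
[0.52687013 0.33417023 0.11049376]
[0.51804266 0.33219556 0.065     ] 0.10343008065750546 [0.43380592 0.27354022 0.065     ] [0.42684632 0.37673588 0.065     ]
[0.51750345 0.33170652 0.065     ] 0.0783208273416424
cover [0.51932117 0.33500344 0.09149376] 0.10016731125376134
side pred of cover if aligned w pan fit, plate top .0915 [[352.0, 100.0], [500.0, 176.0], [236.0, 352.0], [86.0, 263.0]]
```

Request:
arm_command(
  motion="0.025 -0.006 0.02 0.001 0.002 -0.002 0;0.02 -0.004 0.02 0 0 0 0;0 0 0 0 0 0 0;0 0 0 0 0 0 0",
)

```text
time_s: 14.85
eef_pos: [0.526, 0.3323, 0.0999]
eef_rot: [0.341, -0.036, 0.939, 0.015]
wrist_force: [-0.2, 1.0, -0.9]
opening: 0.09
```

Run:
```python
from st import *
toward([.5254,.3322,.09],4.6,50.3)
```

```text
t 14.85 q [ 0.51  0.22  2.05 -0.9   0.35 -0.36] p [0.526  0.3323 0.0999] z_t heading 4.68 beta 50.06 y_t [-0.078  0.997  0.003] F [-0.21  1.02 -0.93] op 0.09
 shift units [ 0.034 -0.     0.036] mm [-0.6 -0.1 -9.9]
 turn units [ 0.001  0.004 -0.003]
```

Request:
arm_command(
  motion="0.018 0 0.018 0 0.002 -0.001 0;0.014 0 0.015 0 0.002 0 0;0 0 0 0 0 0 0;0 0 0 0 0 0 0",
)

```text
time_s: 15.18
eef_pos: [0.5254, 0.3322, 0.0902]
eef_rot: [0.339, -0.037, 0.94, 0.015]
wrist_force: [-0.6, 0.2, -1.9]
opening: 0.091
```

Run:
```python
from st import *
import cv2
toward([.5254,.3322,.087],4.6,50.3)
d=camera("wrist"); w=d["img"][:,:,::-1]; cv2.imwrite("pics/w12z.png",cv2.resize(w[0:150,140:520],None,fx=2.1,fy=4,interpolation=cv2.INTER_CUBIC))
d=camera("side"); cv2.imwrite("pics/s12.png",cv2.resize(d["img"][155:245,170:270,::-1],None,fx=6,fy=6,interpolation=cv2.INTER_CUBIC))
```

```text
t 15.18 q [ 0.51  0.24  2.05 -0.94  0.34 -0.32] p [0.5254 0.3322 0.0902] z_t heading 4.7 beta 50.29 y_t [-0.079  0.997  0.002] F [-0.56  0.19 -1.92] op 0.091
 shift units [ 0.01  -0.     0.012] mm [-0.  -0.  -3.2]
 turn units [ 0.001  0.    -0.002]
```

View pics/w12z.png

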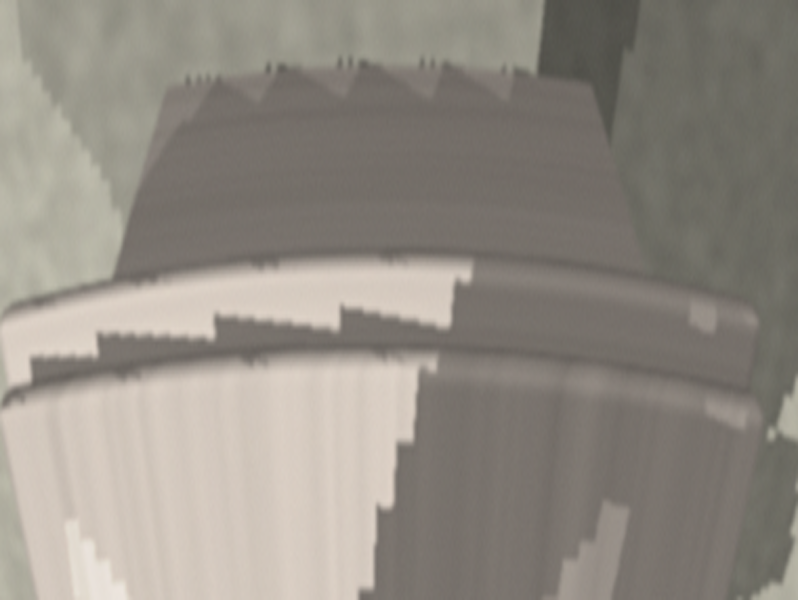

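View pics/s12.png

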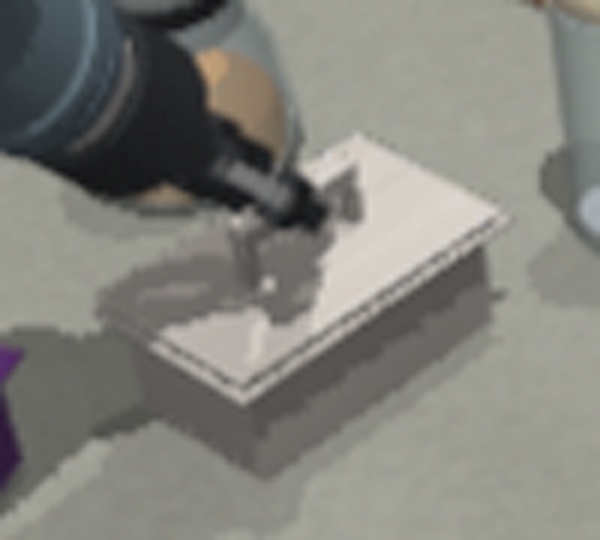

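Request:
arm_command(
  motion="0.007 0 0.008 0 0 0 0;0.005 0 0.006 0 0 0 0;0 0 0 0 0 0 0",
)

```text
time_s: 15.53
eef_pos: [0.5259, 0.3326, 0.0871]
eef_rot: [0.34, -0.037, 0.94, 0.015]
wrist_force: [-1.3, 0.2, -0.6]
opening: 0.084
```

Run:
```python
from st import *
toward([.5254,.3322,.085],4.6,50.3)
```

```text
t 15.53 q [ 0.51  0.25  2.05 -0.96  0.33 -0.3 ] p [0.5259 0.3326 0.0871] z_t heading 4.75 beta 50.21 y_t [-0.079  0.997  0.003] F [-1.31  0.2  -0.63] op 0.084
 shift units [ 0.009 -0.002  0.007] mm [-0.5 -0.4 -2.1]
 turn units [ 0.002  0.001 -0.002]
```

Request:
arm_command(
  motion="0.006 0 0.006 0 0 0 0;0 0 0 0 0 0 0;0 0 0 0 0 0 0",
)

```text
time_s: 15.78
eef_pos: [0.5269, 0.3332, 0.0876]
eef_rot: [0.342, -0.037, 0.939, 0.015]
wrist_force: [-0.3, 0.7, -2.0]
opening: 0.094
```

Run:
```python
from st import *
import cv2
toward([.5254,.3322,.085],4.6,50.3)
d=camera("wrist"); w=d["img"][:,:,::-1]; cv2.imwrite("pics/w13z.png",cv2.resize(w[0:150,140:520],None,fx=2.1,fy=4,interpolation=cv2.INTER_CUBIC))
d=camera("side"); cv2.imwrite("pics/s13.png",cv2.resize(d["img"][155:245,170:270,::-1],None,fx=6,fy=6,interpolation=cv2.INTER_CUBIC))
```

```text
t 15.78 q [ 0.51  0.25  2.05 -0.97  0.33 -0.29] p [0.5269 0.3332 0.0876] z_t heading 4.81 beta 50.0 y_t [-0.08   0.997  0.003] F [-0.28  0.65 -2.03] op 0.094
 shift units [ 0.014 -0.005  0.005] mm [-1.5 -1.  -2.6]
 turn units [ 0.002  0.005 -0.002]
```

View pics/w13z.png

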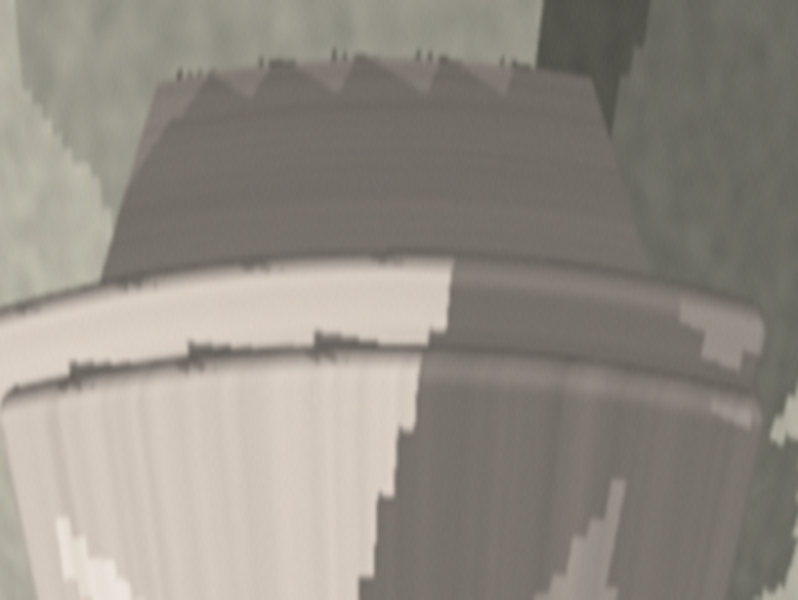

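View pics/s13.png

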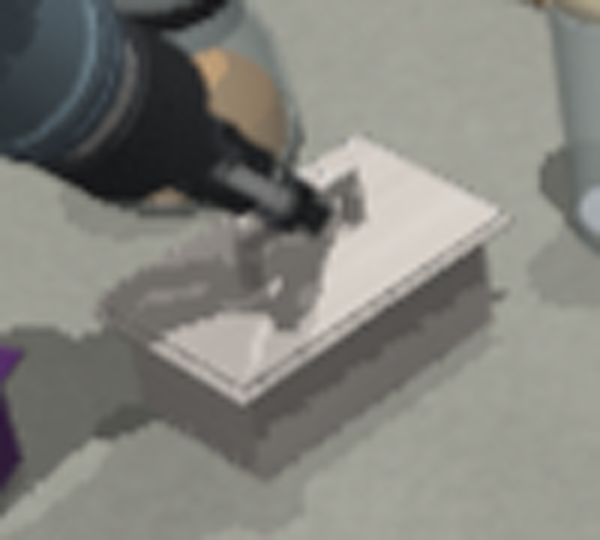

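Run:
```python
from wr import *
p,R,o=st(); print(p)
f=lambda X,Y,z: wray((140+X/2.1-.3,Y/4-.4),z,p,R)
for X,Y1,Y2 in ((375,257,350),(200,268,362),(600,272,365)):
    a=f(X,Y1,.065)
    for zt in (.069,.07,.071,.072): print(X,zt,np.round((f(X,Y2,zt)-a)*1e3,1))
# y edges
print(f(-5,310,.065),f(765,315,.065)); print(f(4,402,.07),f(762,405,.07))
```

```text
[0.52670838 0.33310464 0.08728987]
375 0.069 [4.7 0.4 4. ]
375 0.07 [4.  0.3 5. ]
375 0.071 [3.4 0.3 6. ]
375 0.072 [2.8 0.2 7. ]
200 0.069 [4.9 0.4 4. ]
200 0.07 [4.2 0.6 5. ]
200 0.071 [3.5 0.8 6. ]
200 0.072 [2.9 1.  7. ]
600 0.069 [4.8 0.4 4. ]
600 0.07 [ 4.2 -0.   5. ]
600 0.071 [ 3.6 -0.4  6. ]
600 0.072 [ 3.  -0.8  7. ]
[0.43232079 0.27578112 0.065     ] [0.42494267 0.37623305 0.065     ]
[0.43687254 0.27789942 0.07      ] [0.4294483  0.37562337 0.07      ]
```

Request:
arm_command(
  motion="0.012 -0.004 0.003 0 0.004 0 0;0.004 0 0.005 0 0 0 0;0.004 0 0.005 0 0 0 0",
)

```text
time_s: 16.13
eef_pos: [0.528, 0.3337, 0.0868]
eef_rot: [0.343, -0.038, 0.939, 0.016]
wrist_force: [-6.3, -2.6, 9.3]
opening: 0.091
```

Run:
```python
from st import *
toward([.5254,.3322,.083],4.6,50.3)
```

```text
t 16.13 q [ 0.51  0.25  2.05 -0.98  0.32 -0.28] p [0.528  0.3337 0.0868] z_t heading 4.98 beta 49.88 y_t [-0.081  0.997  0.005] F [-6.27 -2.65  9.28] op 0.091
 shift units [ 0.023 -0.006  0.006] mm [-2.6 -1.5 -3.8]
 turn units [ 0.004  0.007 -0.002]
```

Request:
arm_command(
  motion="0 0 -0.002 0 0 0 0.15;0 0 0 0 0 0 0.3;0 0 0 0 0 0 0.4;0 0 0 0 0 0 0.5;0 0 0 0 0 0 0.5",
)

```text
time_s: 16.55
eef_pos: [0.5283, 0.3341, 0.0879]
eef_rot: [0.343, -0.037, 0.938, 0.017]
wrist_force: [0.4, -0.5, -0.0]
opening: 0.497
```

Run:
```python
from st import *
import cv2
toward(None)
d=camera("wrist"); w=d["img"][:,:,::-1]; cv2.imwrite("pics/w14.png",w)
d=camera("side"); cv2.imwrite("pics/s14.png",cv2.resize(d["img"][155:245,170:270,::-1],None,fx=6,fy=6,interpolation=cv2.INTER_CUBIC))
```

```text
t 16.55 q [ 0.51  0.25  2.05 -0.98  0.32 -0.28] p [0.5283 0.3341 0.0879] z_t heading 5.07 beta 49.81 y_t [-0.082  0.997  0.006] F [ 0.38 -0.46 -0.01] op 0.497
```

View pics/w14.png

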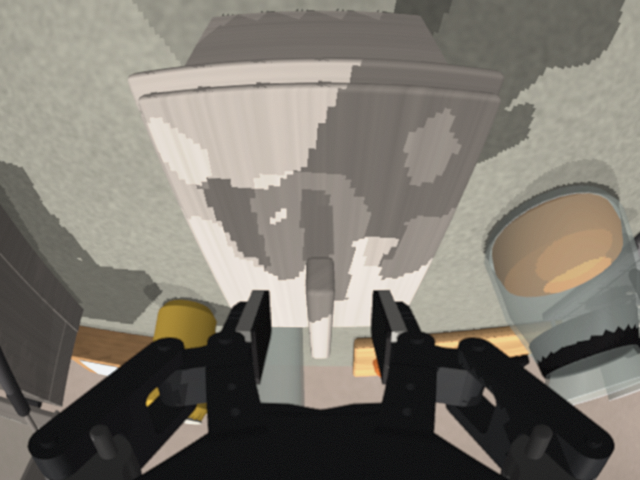

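View pics/s14.png

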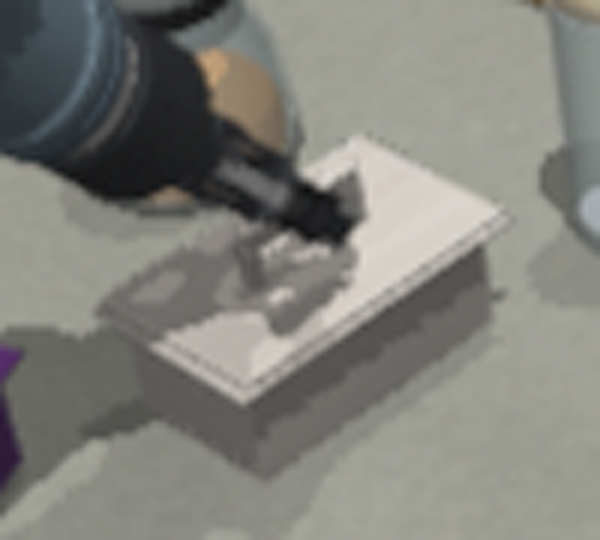

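Request:
arm_command(
  motion="0 0 -0.05 0 0 0 0.5;0 0 -0.1 0 0 0 0.5;0 0 -0.12 0 0 0 0.5;0 0 -0.14 0 0 0 0.5;0 0 -0.14 0 0 0 0.5;0 0 -0.1 0 0 0 0.5;0 -0.1 -0.05 0 0 0 0.5;0 -0.12 -0.05 0 0 0 0.5;0 -0.1 0 0 0 0 0.5;0 0 0 0 0 0 0.5",
)

```text
time_s: 17.48
eef_pos: [0.4318, 0.2606, 0.2055]
eef_rot: [0.341, -0.04, 0.939, 0.017]
wrist_force: [1.3, 0.7, 0.3]
opening: 0.503
```

Run:
```python
from st import *
import cv2
toward(None)
d=camera("wrist"); w=d["img"][:,:,::-1]; cv2.imwrite("pics/w15.png",w)
d=camera("side"); cv2.imwrite("pics/s15f.png",d["img"][:,:,::-1]);cv2.imwrite("pics/s15.png",cv2.resize(d["img"][155:245,170:270,::-1],None,fx=6,fy=6,interpolation=cv2.INTER_CUBIC))
d=camera("top"); cv2.imwrite("pics/t15.png",d["img"][:,:,::-1])
```

```text
t 17.48 q [ 0.45 -0.3   2.28 -0.45  0.54 -0.89] p [0.4318 0.2606 0.2055] z_t heading 5.34 beta 50.02 y_t [-0.087  0.996  0.005] F [1.31 0.71 0.28] op 0.503
```

View pics/w15.png

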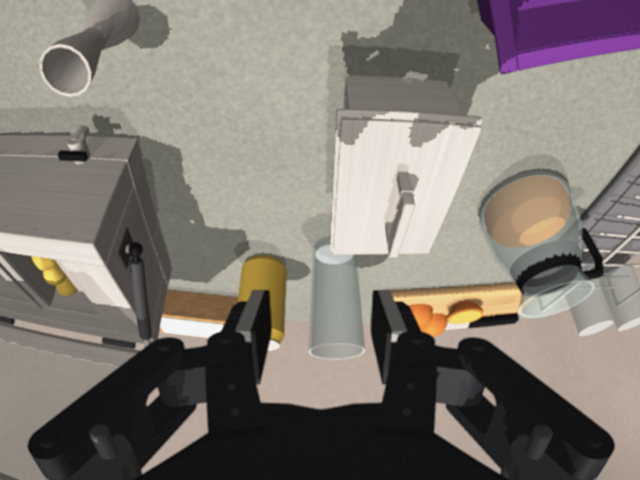

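View pics/s15.png

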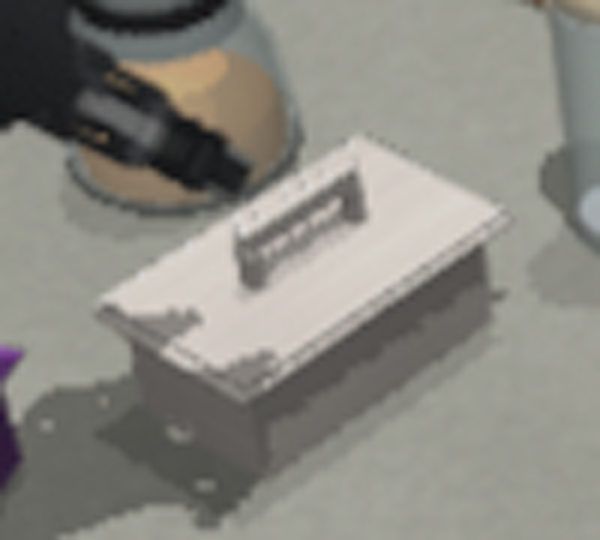

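View pics/s15f.png

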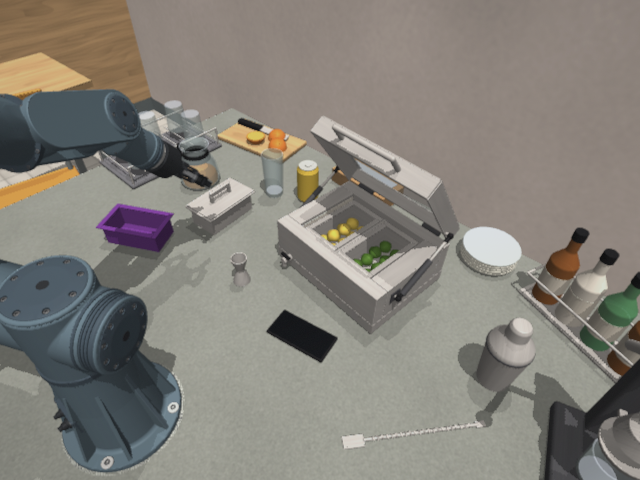

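View pics/t15.png

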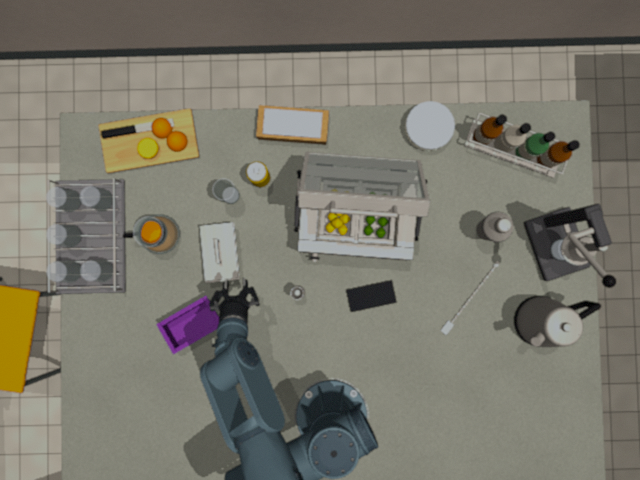

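Run:
```python
import cv2
from h import *
w=cv2.imread("pics/w15.png"); cv2.imwrite("pics/w15z.png",cv2.resize(w[60:270,310:510],None,fx=3.5,fy=2.8,interpolation=cv2.INTER_CUBIC))
w=cv2.imread("pics/s15f.png"); cv2.imwrite("pics/s15z.png",cv2.resize(w[172:240,180:260],None,fx=8,fy=8,interpolation=cv2.INTER_CUBIC))
def C(x,y,yaw,z,a=.085,b=.051):
    c,s=np.cos(yaw),np.sin(yaw); return [np.array([x+c*i*a-s*j*b,y+s*i*a+c*j*b,z]) for i,j in ((1,1),(1,-1),(-1,-1),(-1,1))]
for z in (.069,.073): print(z,[np.round(((proj('side',X)-[180,172]+.44)*8)).tolist() for X in C(.5185,.3285,.081,z)])
print("flange",[np.round(((proj('side',X)-[180,172]+.44)*8)).tolist() for X in C(.5185,.3285,.081,.065,.088,.053)])
```

```text
0.069 [[397.0, 46.0], [592.0, 148.0], [245.0, 384.0], [48.0, 265.0]]
0.073 [[396.0, 38.0], [591.0, 139.0], [243.0, 375.0], [46.0, 257.0]]
flange [[401.0, 49.0], [602.0, 155.0], [244.0, 400.0], [40.0, 276.0]]
```

View pics/w15z.png

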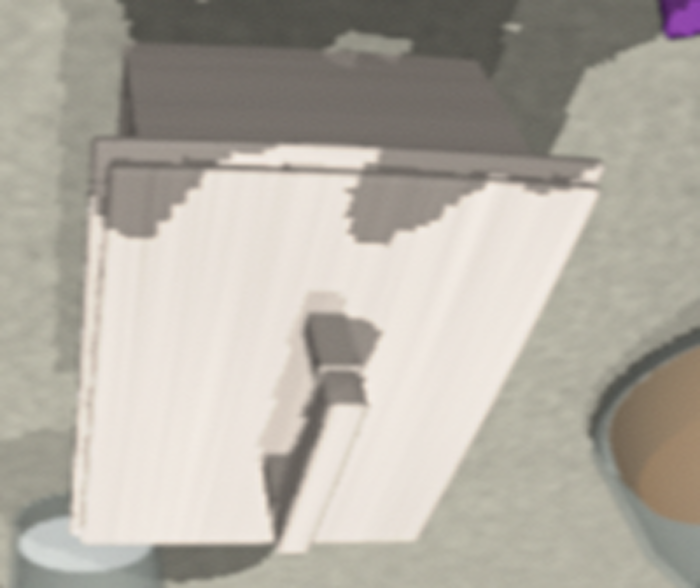

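View pics/s15z.png

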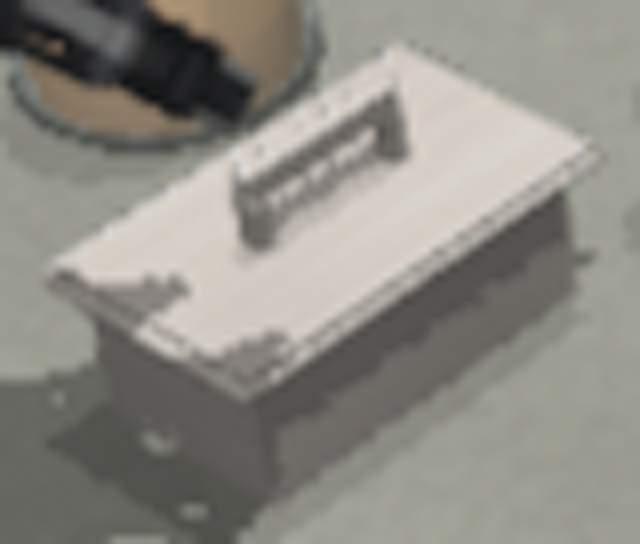

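```bash
python3 -c "
from bench import *
print(get_obs()['wrist_force'],get_obs()['dq']); print(hand_in())"
```

```text
[ 0.31142983 -0.12565905  0.46673666] [ 0.01444407  0.02406225 -0.01016326 -0.0018724  -0.0008702  -0.00166409]
the job is handed in; nothing more can be done
None
```

I raised the lid by hooking a finger under its handle. Past the balance angle the struts carried it up, and it was still open in every later picture with nothing touching it. I then gripped the limes' cover by its bow handle with the tool tilted. I set it down on the grey spare pan and backed away, and handed in at about 17.7 s.

**What the last checks showed:**
- **Cover:** in the side view the plate's corners match the fully seated height (plate top at about 69 mm). In the wrist view it is level, with an even flange margin. I released it after contact at about 9–12 N.
- **Spare pan and counter:** the pan is where it started, and the other things on the counter look unmoved. The wrist force was near zero at hand-in.

**What disagreed or came close:**
- **Camera offset:** the top and side cameras placed things about 3–5 mm to the robot's right (-y) of where the wrist camera and arm pose did. I lined the cover up with the pan by comparing the two within each picture.
- **Joint 2:** early in the approach it read -0.895 rad against a stated limit of -0.89. I moved away at once, but I can't tell whether that counts as passing its range. A passing wrist force of about 28 N showed at the same moment.

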